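# Turn over a tray of hubs for inspection

## Robot

A 6-joint arm with a two-finger parallel gripper is mounted at the origin on the work surface. World frame = base frame: x ahead of the robot, y to its left, z up, the work surface at z = 0. Lengths are in mm, angles in rad, forces in N, time in s.
With the tool pointing down it reaches from about 275 to 1000 mm from the base axis. Payload 8.4 kg.
Tool frame: the origin (TCP) lies midway between the tips of the shut fingers; the grasp point (between the pads) lies grip_depth behind it (grip_depth is the distance from the TCP to the grasp point, in mm); z points along the fingers, y is the line along which they close (so a half turn about z gives the same grasp; the last joint's range is limited). The gripper opens to 85 mm and grips with 20 to 120 N. Pads are 22 mm wide; open, the fingers measure 114 mm over their backs; the gripper's body (76 mm by 85 mm) begins 54 mm behind the grasp point. The pads swing forward as they close: fully open they stand 13 mm farther back than shut.
Start: joints at [-1.24, 0.353, 1.633, -0, 1.155, -0.002], TCP at [204.18, -590.71, 231.281] pointing down, gripper open.
Joint ranges: [-2.63, 2.63], [-0.92, 2.1], [0.06, 2.66], [-1.3, 4.44], [0, 2.69], [-3.02, 3.02]. Speed limits (rad/s): [2.22, 2.22, 2.79, 3.14, 3.14, 3.14].

## Interface

Orientations are given as [roll, pitch, yaw] about the fixed x, y, z axes, in that order (R = Rz(yaw) Ry(pitch) Rx(roll)).
In Python, from rig import * gives the robot as it stands.
- The arm moves only by the shell command python3 -m creep 'ROWS' [FORCE]. ROWS is JSON, a list of rows, each an object of numbers: "x", "y", "z": the shift along the tool's x, y, z in mm; "rx", "ry", "rz": the turn, a rotation vector about the tool's x, y, z in rad; "hand": the finger opening in mm, from 0 to 85.4. A call has 1 to 20 rows; each row shifts and turns the commanded pose from where the row before left it, along the tool's axes as they then stand; what a row does not reach is not made up. A row lasts 1/8 s, in which the tool goes at most 62.5 mm and 10.7 degrees, less where a joint would pass 70% of its speed; a pose out of reach is approached as far as the arm can. A call with a gripper value outside its range is refused whole. The fingers move at their own pace and stop on an object; FORCE is the grip in N (left out, the last holds). Time passes only in rows, so rows that do not move let the fingers close. It gives the time, the measured TCP pose, the force, the opening and the grip force at its end, in the units of the state.
- sense(): the state, without advancing time (a new reading comes with each control period).
- grab_frame(name): name is "scene" or "top" or "wrist"; returns the picture (400x640x3 uint8, red, green, blue); there is no depth.
- get_calibration(name): a dict with "K" (3x3 intrinsics, pixels), "R" (3x3) and "t" (3): a world point X has camera coordinates R X + t. Camera axes: x right, y down, z forward; pixel columns grow to the right and rows downward; lengths in mm; the calibration is good to about 2 mm. The wrist camera is an equidistant fisheye: a pixel r from the principal point sees the ray r / f radians off the axis. A picture is of the moment at which its call begins: read the wrist's pose just before it. get_calibration takes no time and is no camera call; for the wrist camera it gives the pose at the moment of the call.
- sign_off(): hands the job in; it is judged then, once.
The state is a dict: "clock": time; "qpos": joint angles; "qvel": joint speeds; "joint_efforts": joint torques, N m; "eef_pos": TCP position; "tcp_rot": TCP orientation; "contact_force": force on the tool from outside, world axes, zero at the start; "wrist_torque": the same for the moment, N m; "opening": opening from 0.0 (shut) to 1.0 (fully open); "grasp_force": force on a finger pad.
Only numpy, scipy, OpenCV 4.12 (cv2) and the standard library are available. Lean on these libraries where they do the work, as an engineer would, in place of code of your own. Each camera call takes 0.05 s, during which the arm holds its last target. There are 200 camera calls.

## Task

The two flanged hubs in the blue tray must be inspected flange face up. Cap the blue tray with the empty orange tray so that the corner posts interlock, turn the closed pair upside down together and put it, still closed, on the narrow white-topped stand, centred and lengthwise along its top; then lift the blue tray straight off so that both hubs stay in the orange tray, and lay the blue tray, mouth down, on the green-topped stand, centred and lengthwise. Leave everything else on the bench where it is.

Things in the scene. Friction and masses are not known exactly. Their poses are not given: they have to be found in the camera images.
- full_mid (a point): Centre of the blue tray's box, half-way up its 22 height: 92 long (own x) x 48 wide (own y), walls and floor 4; own z points out of its mouth (up at first). Loose, 90 g, lies along the black riser. A wall across the middle makes two pockets 40 x 40, 18 deep. On its +y side are two corner posts (see full_rim), so it reaches to y = +30 and x = +-52 there
- full_rim (a point): Same blue tray and axes: centre of the plane of its rim, 11 above full_mid. Past this plane the two posts on its +y side rise 16 more, at x from 20 to 52 and -20 to -52, each with a return round the end wall; between them, |x| below 20, the sides are bare (grip a single tray there across its 48 width)
- empty_mid (a point): Centre of the empty orange tray's box, half-way up its 22 height: same shape, about 90 g. It starts mouth DOWN on the green-topped stand, own x along it; own z points out of its closed back, up at first and down when turned over. Its two posts are on its own -y side and hang 16 past its rim. Put on the upright blue tray with own x and y the same way as the blue one's, its posts enclose the blue -y corners
- empty_rim (a point): Same orange tray and axes: centre of the plane of its rim, 11 from empty_mid against own z. Put on, it meets the blue rim with 2 play sideways (4 at the post tips): a block 104 x 60 x 44, about 0.3 kg, that also stands on its 44 x 60 end. Squeezed across its 60 width at |x| 20 to 50, one finger bears on orange posts, the other on blue ones, and both trays are clamped
- hub0_mid (a point): Centre of a loose hub, 30 high, about 60 g: aluminium flange 36 diameter x 8 with a brass boss 26 diameter x 22 on it. Own z points from flange to boss (up at the start, down when done). One stands in each pocket of the blue tray, boss up, reaching 12 above its rim. In the closed pair it has 6 of play along z and cannot turn over by itself
- hub1_mid (a point): The other hub, same as hub0
- riser_top (a point): Centre of the flat black top, 93 (own x) x 26 (own y), of a fixed stand, 50 above the bench (foot 110 x 80 x 8). It carries the blue tray at the start. The three stands may change places
- pedestal_top (a point): Centre of the flat white top of a second fixed stand of the same shape, empty at the start: here the turned pair is put. Fingers either side of a tray pass beside the narrow top
- tray_stand_top (a point): Centre of the flat green top of a third such stand, carrying the orange tray, mouth down on its end walls, at the start; the blue tray ends here
- pad_top (a point): Centre of the upper face of a fixed, empty black rubber pad, 160 (own x) x 120 (own y), 4 thick: a clear place to stand the closed pair on end while changing the grip
- screwdriver: screwdriver with green handle, 170 long, lying on the bench; leave alone
- wrench: steel open-ended spanner, 160 long, lying on the bench; leave alone
- cleaner: blue bottle with red cap, 60 diameter, 160 high; leave alone (origin at the underside)
- grease: yellow-banded can, 68 diameter, 85 high; leave alone (origin at the underside)
- mug: white mug, 76 diameter, 85 high; leave alone (origin at the underside)
- lens_head: black turned lens head, 60 diameter, 90 high; leave alone (origin at the underside)
Things that resemble listed ones, but are neither listed nor needed, are in the scene too. Leave any pink or yellow look-alike of the part that bears full_mid alone.

How it is judged:
By the outcome, as a careful person would: the job done as asked, in the order asked, and still so for the second after the job is handed in, with the robot touching nothing.
It also fails if it takes over 72 s, if anything falls off the work surface, if the arm or the gripper's body presses on something with over 40 N, if the wrist force passes 120 N, or if a joint passes its speed limit or range.

## Working session

There is one attempt and no reset: what is moved stays moved. The work goes in short steps, Python scripts to look and compute and a shell command to move; the robot and the scene stay as the last step left them, time stands still between calls to the robot, and variables do not carry over. Pictures are saved under pics/ and viewed, at most 10 in all, crops included, and the job is handed in when it is done.

```bash
ls; mkdir -p pics; python3 - <<'E'
from rig import *
import cv2,numpy as np
for n in("scene","top"):
    cv2.imwrite(f"pics/{n}0.png",grab_frame(n)[:,:,::-1]); c=get_calibration(n); print(n,np.round(c["K"],1).tolist(),np.round(c["R"],4).tolist(),np.round(c["t"],1).tolist())
s=sense();print(s)
import rig;print([x for x in dir(rig) if x[0]!='_'])
E
```

```text
pics
scene [[375.1, 0.0, 310.4], [0.0, 375.1, 196.4], [0.0, 0.0, 1.0]] [[-0.5658, 0.8245, -0.0076], [0.694, 0.4712, -0.5443], [-0.4452, -0.3133, -0.8388]] [313.9, -362.9, 1715.0]
top [[386.6, 0.0, 320.2], [0.0, 386.6, 197.2], [0.0, 0.0, 1.0]] [[0.0061, -0.9999, -0.0086], [-0.9951, -0.0053, -0.0989], [0.0989, 0.0091, -0.9951]] [25.8, 583.9, 1169.1]
{'clock': 0.1, 'qpos': array([-1.24037868e+00,  3.53567062e-01,  1.63406514e+00,  5.28778155e-06,
        1.15517970e+00, -2.39102537e-03]), 'qvel': array([ 0.00115056, -0.00118616, -0.0023784 , -0.00016148,  0.00254691,
        0.00130882]), 'joint_efforts': array([-2.52651298e-04, -6.06356335e+01, -3.42817748e+01, -8.55140888e-05,
        3.77841963e-03,  2.43363968e-05]), 'eef_pos': array([ 204.05644581, -590.30286152,  230.64183305]), 'tcp_rot': array([-3.14037342e+00, -7.75024681e-06,  3.32806532e-01]), 'contact_force': array([-1.06065651, -1.02621273,  0.01326328]), 'wrist_torque': array([ 0.04918844,  0.01707541, -0.02689221]), 'grasp_force': 0.0, 'opening': 0.9981844498704755}
['MotionError', 'get_calibration', 'grab_frame', 'grip_depth', 'sense', 'sign_off']
```

View pics/top0.png

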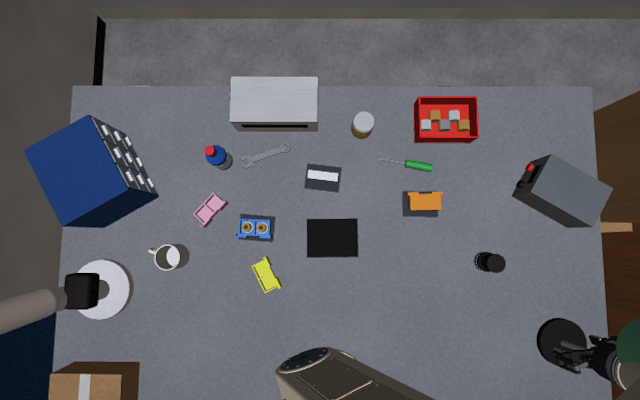

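View pics/scene0.png

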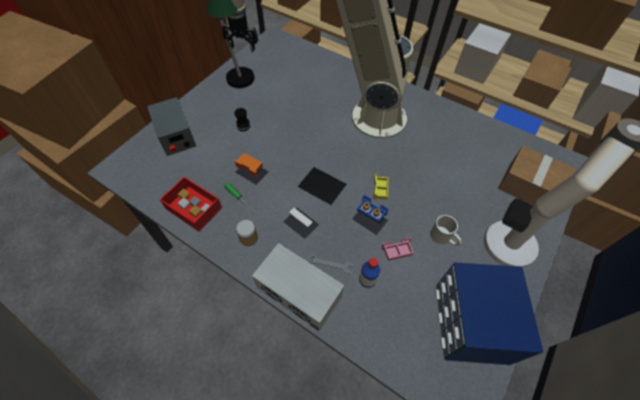

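Seen (top view): blue tray with two hubs (255,228). The look-alikes are the pink tray (210,208) and yellow tray (265,275), both to be left alone. The orange tray is at (425,201), the white stand at (323,176) and the pad at (332,237). By description the target is the blue one.

```bash
cat > h.py <<'E'
from rig import *
import cv2, numpy as np
from scipy.spatial.transform import Rotation as Ro
def cast(n,px,z,c=None):
    c=c or get_calibration(n); K=np.array(c["K"]);R=np.array(c["R"]);t=np.array(c["t"])
    p=np.atleast_2d(np.array(px,float)); a=(p-K[:2,2])/[K[0,0],K[1,1]]
    if n=="wrist":
        r=np.linalg.norm(a,axis=1)[:,None]; d=np.hstack([a*np.sinc(r/np.pi),np.cos(r)])
    else: d=np.hstack([a,np.ones((len(a),1))])
    d=d@R; o=-R.T@t
    return o+d*((z-o[2])/d[:,2])[:,None]
HSV={"blue":((100,110,60),(125,255,255)),"orange":((8,170,120),(18,255,255)),"white":((0,0,170),(180,40,255)),"black":((0,0,0),(180,255,40)),"green":((45,80,40),(85,255,255))}
def mask(img,c):
    return cv2.inRange(cv2.cvtColor(img,cv2.COLOR_RGB2HSV),*[np.array(v) for v in HSV[c]])
def blob(img,c,near,rad=60):
    m=mask(img,c); w=np.zeros_like(m); cv2.circle(w,tuple(map(int,near)),rad,255,-1)
    cs,_=cv2.findContours(m&w,cv2.RETR_EXTERNAL,cv2.CHAIN_APPROX_NONE)
    return max(cs,key=cv2.contourArea)[:,0,:].astype(float)
def rect(pts):
    (x,y),(w,h),a=cv2.minAreaRect(pts[:,:2].astype(np.float32)); 
    if w<h: w,h,a=h,w,a+90
    return np.round([x,y,w,h,(a+90)%180-90],1)
E
python3 - <<'E'
from h import *
im=cv2.imread("pics/top0.png")[:,:,::-1].copy()
for c,n,z in(("blue",(255,228),72),("orange",(425,201),72),("white",(323,176),50),("black",(332,237),4)):
    b=blob(im,c,n,45); print(c,len(b),rect(cast("top",b,z)))
print(grip_depth, {k:np.round(v,2).tolist() for k,v in get_calibration("wrist").items()})
a=cv2.resize(im[180:300,190:310],(480,480),interpolation=2);b=cv2.resize(im[160:240,380:460],(480,480)[:2])[:,:]
cv2.imwrite("pics/crop1.png",np.hstack([a,b])[:,:,::-1][:, :800])
E
```

```text
blue 105 [486.8 227.8 104.4  57.   88.1]
orange 96 [ 571.3 -282.5   98.5   50.8  -89.7]
white 71 [649.1  22.3  91.5  24.8  83.3]
black 169 [460.   -8.1 156.4 115.3 -89.6]
18.700000000000003 {'K': [[309.71, 0.0, 320.89], [0.0, 309.71, 199.15], [0.0, 0.0, 1.0]], 'R': [[0.33, -0.94, -0.0], [-0.91, -0.31, 0.28], [-0.27, -0.09, -0.96]], 't': [-625.0, -38.42, 379.06]}
```

View pics/crop1.png

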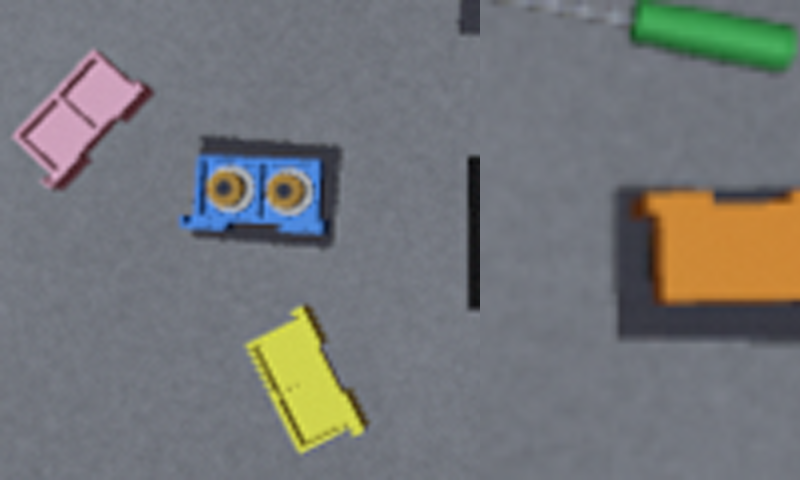

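The crop shows the blue tray, posts towards the robot (image bottom) and both hubs boss up. The orange tray's posts are on the far side, so own x ≈ +Y and own y ≈ −X for both. Move to above the orange tray.

```bash
python3 -m creep '[{"x":37,"y":-14.3},{"x":37,"y":-14.3},{"x":37,"y":-14.3},{"x":37,"y":-14.3},{"x":37,"y":-14.3},{"x":37,"y":-14.3},{"x":37,"y":-14.3},{"x":37,"y":-14.3},{"x":37,"y":-14.3},{"x":37,"y":-14.3},{"x":37,"y":-14.3},{"x":37,"y":-14.3},{"rz":-0.155},{"rz":-0.155},{"rz":-0.155},{"rz":-0.155},{"rz":-0.155},{"rz":-0.155},{"rz":-0.155},{"rz":-0.155}]' 40
python3 -m creep '[{"x":0}]'
cat >> h.py <<'E'
def look(name,scale=1):
    c=get_calibration("wrist"); im=grab_frame("wrist"); np.savez(f"pics/{name}.npz",im=im,**c); cv2.imwrite(f"pics/{name}.png",im[:,:,::-1]); return im,c
def tcp(s=None):
    s=s or sense(); return np.array(s["eef_pos"]),Ro.from_euler("xyz",s["tcp_rot"])
def log():
    s=sense(); open("log.txt","a").write(repr([list(map(float,s["qpos"])),list(map(float,s["eef_pos"])),list(map(float,s["tcp_rot"]))])+"\n")
E
python3 -c "
from h import *
look('w1');log();print(sense()['qpos'].round(3))"
```

```text
[-1.24   0.354  1.634  0.     1.155 -0.002]schema error: expected keys x, y, z, rx, ry, rz, hand
schema error: expected keys x, y, z, rx, ry, rz, hand
```

View pics/w1.png

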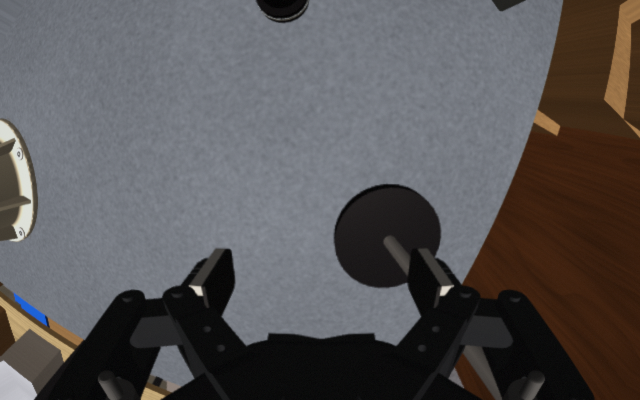

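The move was refused because every row needs all seven keys; the picture is still the start pose. I'll type full rows.

```bash
python3 -m creep '[{"x":37,"y":-14.3,"z":0,"rx":0,"ry":0,"rz":0,"hand":85},{"x":37,"y":-14.3,"z":0,"rx":0,"ry":0,"rz":0,"hand":85},{"x":37,"y":-14.3,"z":0,"rx":0,"ry":0,"rz":0,"hand":85},{"x":37,"y":-14.3,"z":0,"rx":0,"ry":0,"rz":0,"hand":85},{"x":37,"y":-14.3,"z":0,"rx":0,"ry":0,"rz":0,"hand":85},{"x":37,"y":-14.3,"z":0,"rx":0,"ry":0,"rz":0,"hand":85},{"x":37,"y":-14.3,"z":0,"rx":0,"ry":0,"rz":0,"hand":85},{"x":37,"y":-14.3,"z":0,"rx":0,"ry":0,"rz":0,"hand":85},{"x":37,"y":-14.3,"z":0,"rx":0,"ry":0,"rz":0,"hand":85},{"x":37,"y":-14.3,"z":0,"rx":0,"ry":0,"rz":0,"hand":85},{"x":37,"y":-14.3,"z":0,"rx":0,"ry":0,"rz":0,"hand":85},{"x":37,"y":-14.3,"z":0,"rx":0,"ry":0,"rz":0,"hand":85},{"x":0,"y":0,"z":0,"rx":0,"ry":0,"rz":-0.155,"hand":85},{"x":0,"y":0,"z":0,"rx":0,"ry":0,"rz":-0.155,"hand":85},{"x":0,"y":0,"z":0,"rx":0,"ry":0,"rz":-0.155,"hand":85},{"x":0,"y":0,"z":0,"rx":0,"ry":0,"rz":-0.155,"hand":85},{"x":0,"y":0,"z":0,"rx":0,"ry":0,"rz":-0.155,"hand":85},{"x":0,"y":0,"z":0,"rx":0,"ry":0,"rz":-0.155,"hand":85},{"x":0,"y":0,"z":0,"rx":0,"ry":0,"rz":-0.155,"hand":85},{"x":0,"y":0,"z":0,"rx":0,"ry":0,"rz":0,"hand":85}]' 40
python3 - <<'E'
from h import *
im,c=look('w2');log();print(sense()['qpos'].round(3))
m=mask(im,"orange"); cs,_=cv2.findContours(m,0,1)
for b in sorted(cs,key=cv2.contourArea)[-2:]: 
    b=b[:,0,:].astype(float); print(b.mean(0),rect(cast("wrist",b,72,c)))
E
```

```text
clock: 2.65
eef_pos: [567.6, -283.4, 231.0]
tcp_rot: [-3.141, -0.0, 1.417]
contact_force: [0.1, 0.5, -0.2]
opening: 0.996
grasp_force: 0.0
[-0.465  0.368  1.612  0.     1.162 -0.309]
[516.12121212 238.46969697] [ 795.1 -388.9   41.3   15.9  -36.1]
[325.78476821 179.4205298 ] [ 570.3 -284.4  104.6   54.6  -88.9]
```

View pics/w2.png

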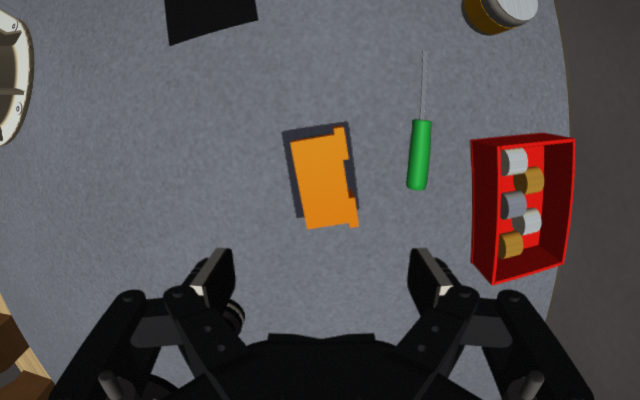

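Wrist view: orange tray at (326,180), posts on the right (+X) side, size 104.6×54.6 as it should be. Box centre ≈ (567.3,−284.4), own x at 91°. Descend and grip.

```bash
python3 -m creep '[{"x":0,"y":0,"z":25,"rx":0,"ry":0,"rz":-0.086,"hand":85},{"x":0,"y":0,"z":40,"rx":0,"ry":0,"rz":-0.086,"hand":85},{"x":-1,"y":0,"z":45,"rx":0,"ry":0,"rz":0,"hand":85},{"x":0,"y":0,"z":40,"rx":0,"ry":0,"rz":0,"hand":85},{"x":0,"y":0,"z":25,"rx":0,"ry":0,"rz":0,"hand":85},{"x":0,"y":0,"z":14,"rx":0,"ry":0,"rz":0,"hand":85},{"x":0,"y":0,"z":0,"rx":0,"ry":0,"rz":0,"hand":70}]' 40
python3 -c "
from h import *
log()"
python3 -m creep '[{"x":0,"y":0,"z":0,"rx":0,"ry":0,"rz":0,"hand":45},{"x":0,"y":0,"z":0,"rx":0,"ry":0,"rz":0,"hand":40},{"x":0,"y":0,"z":0,"rx":0,"ry":0,"rz":0,"hand":40},{"x":0,"y":0,"z":0,"rx":0,"ry":0,"rz":0,"hand":40},{"x":0,"y":0,"z":0,"rx":0,"ry":0,"rz":0,"hand":40}]' 40
```

```text
clock: 3.58
eef_pos: [567.4, -284.3, 41.6]
tcp_rot: [-3.14, -0.001, 1.588]
contact_force: [0.3, -0.8, 0.6]
opening: 0.829
grasp_force: 0.0
clock: 4.2
eef_pos: [568.7, -284.9, 43.7]
tcp_rot: [3.14, 0.001, 1.59]
contact_force: [-0.6, 0.5, 6.4]
opening: 0.555
grasp_force: 41.9
```

```bash
python3 -m creep '[{"x":0,"y":0,"z":-10,"rx":0,"ry":0,"rz":0,"hand":40},{"x":0,"y":0,"z":-25,"rx":0,"ry":0,"rz":0,"hand":40},{"x":0,"y":0,"z":-40,"rx":0,"ry":0,"rz":0,"hand":40},{"x":0,"y":0,"z":-40,"rx":0,"ry":0,"rz":0,"hand":40},{"x":20,"y":-4,"z":-25,"rx":0,"ry":0,"rz":0,"hand":40},{"x":45,"y":-8,"z":0,"rx":0,"ry":0,"rz":0,"hand":40},{"x":45,"y":-8,"z":0,"rx":0,"ry":0,"rz":0,"hand":40},{"x":45,"y":-8,"z":0,"rx":0,"ry":0,"rz":0,"hand":40},{"x":45,"y":-8,"z":0,"rx":0,"ry":0,"rz":0,"hand":40},{"x":45,"y":-8,"z":0,"rx":0,"ry":0,"rz":0,"hand":40},{"x":45,"y":-8,"z":0,"rx":0,"ry":0,"rz":0,"hand":40},{"x":45,"y":-8,"z":0,"rx":0,"ry":0,"rz":0,"hand":40},{"x":40,"y":-10,"z":0,"rx":0,"ry":0,"rz":0,"hand":40},{"x":20,"y":-5,"z":0,"rx":0,"ry":0,"rz":0,"hand":40},{"x":10,"y":-3,"z":0,"rx":0,"ry":0,"rz":0,"hand":40},{"x":0,"y":0,"z":0,"rx":0,"ry":0,"rz":0,"hand":40},{"x":0,"y":0,"z":0,"rx":0,"ry":0,"rz":0,"hand":40}]'
python3 - <<'E'
from h import *
im,c=look('w3');log();print(sense()['qpos'].round(3))
for col in("blue","orange","white"):
  cs,_=cv2.findContours(mask(im,col),0,1)
  for b in sorted(cs,key=cv2.contourArea)[-2:]: 
    b=b[:,0,:].astype(float); print(col,b.mean(0).round(),rect(cast("wrist",b,50 if col=="white" else 72,c)))
E
```

```text
clock: 6.32
eef_pos: [482.3, 118.3, 182.4]
tcp_rot: [3.141, 0.0, 1.589]
contact_force: [0.6, -0.2, -0.8]
opening: 0.554
grasp_force: 41.4
[ 0.237  0.211  1.952 -0.     0.979  0.219]
blue [567.   3.] [738.4 332.8  46.   10.4  18.7]
blue [324.  63.] [485.  227.7 110.6  57.4  87.8]
orange [320.  43.] [478.  245.3   0.    0.    0. ]
orange [329. 245.] [488.7  54.3 189.2 120.2 -88.9]
white [475. 260.] [651.3  38.   59.9  25.2  83.6]
white [ 49. 230.] [101.1  60.5 211.   91.8 -49.3]
```

View pics/w3.png

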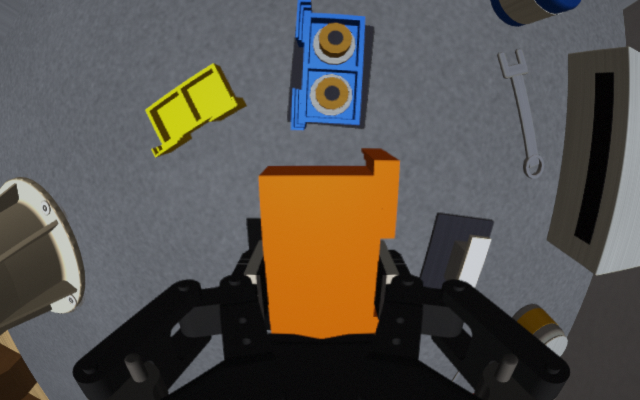

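Wrist view: blue tray at (330,70), posts on the left (−X) side, hubs at (334,42) and (331,95). The held orange tray at (329,245) has its posts on the right. Measure both precisely from their edges.

```bash
cat > edge.py <<'E'
from h import *
def load(n):
    d=np.load(f"pics/{n}.npz"); return d["im"],{k:d[k] for k in"KRt"}
def line(P,u,lo,hi,s0,s1,side):
    """outermost points along v=perp(u) side within s-range; returns offset v0 at s=0 and slope"""
    pass
E
python3 - <<'E'
from edge import *
im,c=load("w3")
o=-c["R"].T@c["t"];print("cam",o.round(1))
def ext(col,near,rad,z,ang,cen):
    m=mask(im,col); w=np.zeros_like(m); cv2.circle(w,near,rad,255,-1); ys,xs=np.nonzero(m&w)
    P=cast("wrist",np.c_[xs,ys],z,c)[:,:2]-cen; a=np.radians(ang); u=np.array([np.cos(a),np.sin(a)]);v=np.array([-u[1],u[0]])
    return P@u,P@v
# blue, rim z72: own x at ~ang, own y = v
s,t=ext("blue",(330,70),70,72,88,np.array([489,228]))
for k in range(-44,48,8):
    q=(abs(s-k)<4); print("s",k,"ymin %.1f ymax %.1f"%(t[q].min(),t[q].max()))
for k in (-22,-17,-10,0,10):
    q=abs(t-k)<1.5; print("t",k,"xmin %.1f xmax %.1f"%(s[q].min(),s[q].max()))
print("orange")
p,R=tcp(); cen=p[:2]
s,t=ext("orange",(329,245),110,210.5,np.degrees(1.589),cen)
for k in (10,20,30,40,48):
    q=abs(s-k)<1; print("s",k,"ymin %.1f ymax %.1f"%(t[q].min(),t[q].max()))
for k in (-20,-10,0,10,20):
    q=abs(t-k)<1; print("t",k,"xmax %.1f"%s[q].max())
# hubs: brass ring
hsv=cv2.cvtColor(im,cv2.COLOR_RGB2HSV)
m=cv2.inRange(hsv,np.array((10,80,80)),np.array((25,200,255)))
w=np.zeros_like(m);cv2.circle(w,(330,70),50,255,-1)
cs,_=cv2.findContours(m&w,0,1)
for b in sorted(cs,key=cv2.contourArea)[-2:]:
    print("hub",rect(cast("wrist",b[:,0,:],84,c)))
E
```

```text
cam [479.9 188.8 326.2]
s -44 ymin -24.5 ymax 32.8
s -36 ymin -24.6 ymax 32.4
s -28 ymin -24.4 ymax 32.6
s -20 ymin -24.4 ymax 32.1
s -12 ymin -24.2 ymax 25.3
s -4 ymin -24.4 ymax 25.1
s 4 ymin -24.1 ymax 25.2
s 12 ymin -24.2 ymax 25.2
s 20 ymin -24.2 ymax 32.2
s 28 ymin -23.8 ymax 32.4
s 36 ymin -24.2 ymax 32.4
s 44 ymin -23.9 ymax 31.9
t -22 xmin -49.4 xmax 43.6
t -17 xmin -49.0 xmax 43.8
t -10 xmin -49.4 xmax 43.3
t 0 xmin -49.2 xmax 43.3
t 10 xmin -48.9 xmax 43.6
orange
s 10 ymin -23.1 ymax 25.3
s 20 ymin -29.1 ymax 25.5
s 30 ymin -28.8 ymax 25.2
s 40 ymin -28.9 ymax 25.4
s 48 ymin -28.8 ymax -18.8
t -20 xmax 52.3
t -10 xmax 46.3
t 0 xmax 46.3
t 10 xmax 46.3
t 20 xmax 46.4
hub [489.6 247.2  24.9  24.7 -88.9]
hub [488.1 203.3  24.6  24.4   1.3]
```

Blue centre (488.5,225.2), yaw ≈88.2° (confirmed by the hub midpoint 488.9,225.3). Orange in hand is centred at (481.2,118.6), yaw 91.0°. Move over and stop just above engagement to check.

```bash
python3 -m creep '[{"x":13,"y":1.2,"z":0,"rx":0,"ry":0,"rz":0,"hand":40},{"x":22,"y":2,"z":0,"rx":0,"ry":0,"rz":0,"hand":40},{"x":26,"y":2,"z":0,"rx":0,"ry":0,"rz":0,"hand":40},{"x":26,"y":2,"z":0,"rx":0,"ry":0,"rz":0,"hand":40},{"x":13,"y":1,"z":15,"rx":0,"ry":0,"rz":0,"hand":40},{"x":6.5,"y":1,"z":25,"rx":0,"ry":0,"rz":0.049,"hand":40},{"x":0,"y":0,"z":25,"rx":0,"ry":0,"rz":0,"hand":40},{"x":0,"y":0,"z":15,"rx":0,"ry":0,"rz":0,"hand":40},{"x":0,"y":0,"z":7,"rx":0,"ry":0,"rz":0,"hand":40},{"x":0,"y":0,"z":0,"rx":0,"ry":0,"rz":0,"hand":40},{"x":0,"y":0,"z":0,"rx":0,"ry":0,"rz":0,"hand":40}]'
python3 - <<'E'
from h import *
im,c=look('w4');log();print(sense()['qpos'].round(3))
f=grab_frame("scene"); cv2.imwrite("pics/s4.png",cv2.resize(f[170:250,330:430],(600,480),interpolation=2)[:,:,::-1])
cv2.imwrite("pics/m4.png",np.hstack([cv2.resize(im[140:390,180:480],(480,400)),cv2.resize(f[180:240,345:405],(320,400),interpolation=2)[:, :]])[:,:,::-1])
E
```

```text
clock: 7.75
eef_pos: [489.8, 225.8, 96.0]
tcp_rot: [3.14, -0.001, 1.541]
contact_force: [0.4, 0.4, -0.4]
opening: 0.552
grasp_force: 41.4
[0.429 0.393 1.929 0.    0.818 0.459]
```

View pics/m4.png

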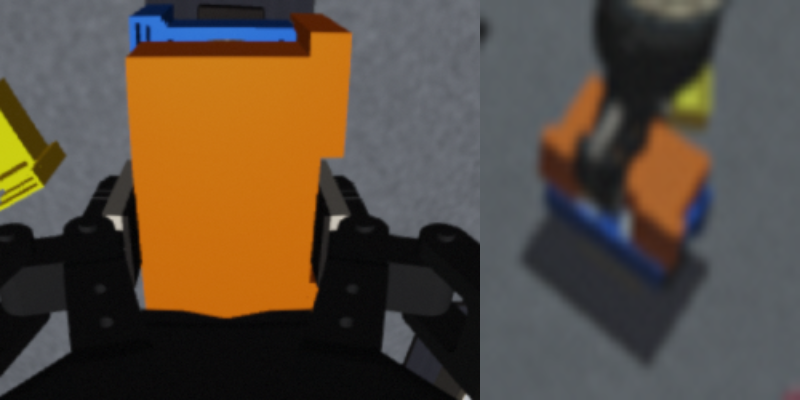

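Aligned over the blue tray (orange edge ~1 mm past; blue posts at the left, orange at the right). Lower gently.

```bash
python3 -m creep '[{"x":-0.8,"y":-0.3,"z":3,"rx":0,"ry":0,"rz":0,"hand":40},{"x":0,"y":0,"z":6,"rx":0,"ry":0,"rz":0,"hand":40},{"x":0,"y":0,"z":6,"rx":0,"ry":0,"rz":0,"hand":40},{"x":0,"y":0,"z":5,"rx":0,"ry":0,"rz":0,"hand":40},{"x":0,"y":0,"z":4,"rx":0,"ry":0,"rz":0,"hand":40},{"x":0,"y":0,"z":3,"rx":0,"ry":0,"rz":0,"hand":40},{"x":0,"y":0,"z":0,"rx":0,"ry":0,"rz":0,"hand":40}]'
python3 -m creep '[{"x":0,"y":0,"z":2,"rx":0,"ry":0,"rz":0,"hand":40},{"x":0,"y":0,"z":1,"rx":0,"ry":0,"rz":0,"hand":40},{"x":0,"y":0,"z":0,"rx":0,"ry":0,"rz":0,"hand":40}]'
```

```text
clock: 8.72
eef_pos: [489.9, 224.8, 68.6]
tcp_rot: [3.14, -0.0, 1.541]
contact_force: [1.7, -2.7, 4.0]
opening: 0.556
grasp_force: 43.8
clock: 9.1
eef_pos: [490.2, 225.0, 67.8]
tcp_rot: [3.139, -0.001, 1.541]
contact_force: [-4.4, -5.8, 29.4]
opening: 0.557
grasp_force: 54.4
```

```bash
python3 -m creep '[{"x":0,"y":0,"z":-1,"rx":0,"ry":0,"rz":0,"hand":60},{"x":0,"y":0,"z":0,"rx":0,"ry":0,"rz":0,"hand":85},{"x":0,"y":0,"z":0,"rx":0,"ry":0,"rz":0,"hand":85},{"x":0,"y":0,"z":-20,"rx":0,"ry":0,"rz":0,"hand":85},{"x":0,"y":0,"z":-40,"rx":0,"ry":0,"rz":0,"hand":85},{"x":-20,"y":0,"z":-40,"rx":0,"ry":0,"rz":0,"hand":85},{"x":-20,"y":0,"z":-20,"rx":0,"ry":0,"rz":0,"hand":85},{"x":0,"y":0,"z":0,"rx":0,"ry":0,"rz":0,"hand":85}]'
python3 - <<'E'
from h import *
im,c=look('w5');log()
f=grab_frame("scene")
cv2.imwrite("pics/m5.png",np.hstack([cv2.resize(im[0:260,200:460],(400,400)),cv2.resize(f[180:240,345:405],(400,400),interpolation=2)])[:,:,::-1])
cs,_=cv2.findContours(mask(im,"orange"),0,1)
b=max(cs,key=cv2.contourArea)[:,0,:].astype(float)
for z in(92,94,96):print(z,rect(cast("wrist",b,z,c)))
import ast
L=[ast.literal_eval(l) for l in open("log.txt")]
A=[];B=[]
for q,p,_ in L:
    A+=[[1,np.sin(q[1]),np.sin(q[1]+q[2]),np.cos(q[1]+q[2]),0],[0,np.cos(q[1]),np.cos(q[1]+q[2]),-np.sin(q[1]+q[2]),1]]; B+=[np.hypot(*p[:2]),p[2]]
x,res,rk,sv=np.linalg.lstsq(np.array(A),np.array(B),rcond=None);print(x.round(1),rk,sv.round(3),(np.array(A)@x-B).round(1))
E
```

```text
clock: 10.1
eef_pos: [488.4, 184.4, 187.5]
tcp_rot: [3.139, -0.001, 1.54]
contact_force: [-1.2, 0.9, -0.7]
opening: 0.998
grasp_force: 0.0
92 [490.4 225.  104.   54.7  88. ]
94 [490.4 225.2 103.1  54.3  88. ]
96 [490.4 225.5 102.3  53.8  88. ]
[ 3.000e-01  5.660e+02  4.938e+02  5.710e+01 -4.820e+01] 5 [4.23  3.456 0.25  0.241 0.211] [ 0.1  0.  -0.2  0.   0.3  0.1  0.3 -0.1 -0.3 -0.1 -0.1 -0.1]
```

View pics/m5.png

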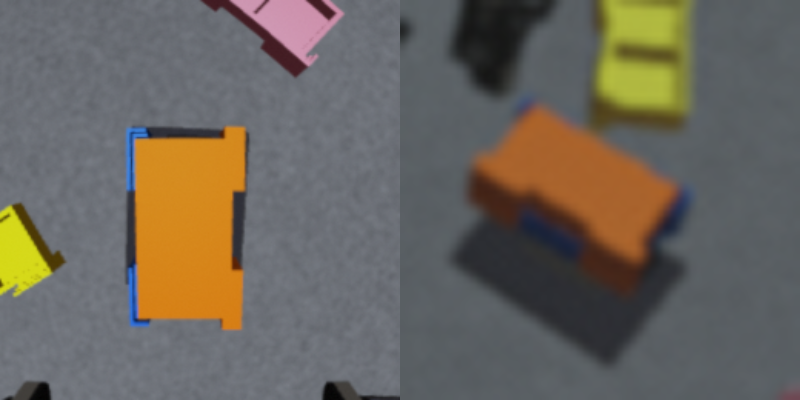

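Seated: 104×54 at z≈93, posts interlocked, level. Next: check joint feasibility of tilting ±45° about the tool's y for a regrip on the pad.

```bash
cat > kin.py <<'E'
from h import *
from scipy.optimize import least_squares
X=[0.3,566,493.8,57.1,-48.2]
C=Ro.from_euler("z",90,degrees=True)
def fk(q,d6):
    f=q[1]+q[2]; Rf=Ro.from_euler("z",q[0])*Ro.from_euler("y",f)
    R=Rf*Ro.from_euler("z",q[3])*Ro.from_euler("y",q[4])*Ro.from_euler("z",q[5])*C
    r=X[0]+X[1]*np.sin(q[1])+X[2]*np.sin(f)+X[3]*np.cos(f); z=X[4]+d6+X[1]*np.cos(q[1])+X[2]*np.cos(f)-X[3]*np.sin(f)
    return np.array([r*np.cos(q[0]),r*np.sin(q[0]),z])+d6*R.as_matrix()[:,2],R
def ik(p,R,d6,q0):
    def f(q):
        a,b=fk(q,d6); return np.r_[(a-p)/100,(b.inv()*R).as_rotvec()]
    s=least_squares(f,q0); return s.x,np.abs(s.fun).max()
def Rt(yaw,ry): return Ro.from_euler("z",yaw,degrees=True)*Ro.from_euler("x",180,degrees=True)*Ro.from_euler("y",ry,degrees=True)
E
python3 - <<'E'
from kin import *
for d6 in(200,280):
  for n,p,yaw,ry,g in(("riser",(488,190,72),88,45,.6),("pad-",(460,-8,91),88,-45,.6),("pad+",(460,-8,91),88,45,.6),("ped-",(649,57,72),84,-45,.6),("riser40",(488,190,72),88,30,.6),("pad+out",(460,-8,91),0,-45,.6)):
    R=Rt(yaw,ry); pt=np.array(p)+R.as_matrix()[:,2]*23
    for q4 in(0.8,-.8,2.5):
        q,e=ik(pt,R,d6,[np.arctan2(p[1],p[0]),.4,1.9,q4,.8,-q4/2])
        if e<1e-3: print(d6,n,q.round(2))
E
```

```text
200 riser [ 0.13  0.51  2.08  1.2   0.85 -0.8 ]
200 riser [ 0.13  0.51  2.08  1.2   0.85 -0.8 ]
200 riser [ 0.13  0.51  2.08  1.2   0.85 -0.8 ]
200 pad- [ 0.25  0.46  2.09 -0.88  1.07  0.92]
200 pad- [ 0.25  0.46  2.09 -0.88  1.07  0.92]
200 pad- [ 0.25  0.46  2.09  2.26 -1.07 -2.22]
200 pad+ [-0.28  0.46  2.1   0.91  1.05 -0.91]
200 pad+ [-0.28  0.46  2.1   0.91  1.05 -0.91]
200 pad+ [-0.28  0.46  2.1   0.91  1.05 -0.91]
200 ped- [ 0.27  0.71  1.62 -0.76  1.26  0.79]
200 ped- [ 0.27  0.71  1.62 -0.76  1.26  0.79]
200 ped- [ 0.27  0.71  1.62  2.38 -1.26 -2.35]
200 riser40 [ 0.21  0.46  2.05  0.87  0.69 -0.46]
200 riser40 [ 0.21  0.46  2.05  0.87  0.69 -0.46]
200 riser40 [ 0.21  0.46  2.05  0.87  0.69 -0.46]
200 pad+out [-0.01  0.57  1.86 -0.01  1.5   1.56]
200 pad+out [-0.01  0.57  1.86 -0.01  1.5   1.56]
200 pad+out [-0.01  0.57  1.86  3.13 -1.5  -1.58]
280 riser [ 0.02  0.55  2.09  1.16  0.88 -0.9 ]
280 riser [ 0.02  0.55  2.09  1.16  0.88 -0.9 ]
280 riser [ 0.02  0.55  2.09  1.16  0.88 -0.9 ]
280 pad- [ 0.36  0.53  2.06 -0.83  1.1   0.99]
280 pad- [ 0.36  0.53  2.06 -0.83  1.1   0.99]
280 pad- [ 0.36  0.53  2.06  2.32 -1.1  -2.15]
280 pad+ [-0.4   0.52  2.07  0.85  1.08 -0.98]
280 pad+ [-0.4   0.52  2.07  0.85  1.08 -0.98]
280 pad+ [-0.4   0.52  2.07  0.85  1.08 -0.98]
280 ped- [ 0.34  0.77  1.57 -0.72  1.29  0.83]
280 ped- [ 0.34  0.77  1.57 -0.72  1.29  0.83]
280 ped- [ 0.34  0.77  1.57  2.42 -1.29 -2.31]
280 riser40 [ 0.13  0.47  2.07  0.87  0.7  -0.55]
280 riser40 [ 0.13  0.47  2.07  0.87  0.7  -0.55]
280 riser40 [ 0.13  0.47  2.07  0.87  0.7  -0.55]
280 pad+out [-0.01  0.67  1.73 -0.01  1.53  1.56]
280 pad+out [-0.01  0.67  1.73 -0.01  1.53  1.56]
280 pad+out [-0.01  0.67  1.73  3.13 -1.53 -1.58]
```

```bash
python3 -m creep '[{"x":0,"y":0,"z":0,"rx":0,"ry":0.131,"rz":0,"hand":85},{"x":0,"y":0,"z":0,"rx":0,"ry":0.131,"rz":0,"hand":85},{"x":0,"y":0,"z":0,"rx":0,"ry":0.131,"rz":0,"hand":85},{"x":0,"y":0,"z":0,"rx":0,"ry":0.131,"rz":0,"hand":85},{"x":0,"y":0,"z":0,"rx":0,"ry":0.131,"rz":0,"hand":85},{"x":0,"y":0,"z":0,"rx":0,"ry":0.131,"rz":0,"hand":85},{"x":-20,"y":0,"z":3,"rx":0,"ry":0,"rz":0,"hand":85},{"x":-30,"y":0,"z":4,"rx":0,"ry":0,"rz":0,"hand":85},{"x":-20,"y":-1,"z":4,"rx":0,"ry":0,"rz":0,"hand":85},{"x":-7.4,"y":0,"z":0.7,"rx":0,"ry":0,"rz":0,"hand":85},{"x":0,"y":0,"z":0,"rx":0,"ry":0,"rz":0,"hand":85}]'
python3 - <<'E'
from kin import *
log(); s=sense();q=s["qpos"];print(q.round(3))
p,R=tcp()
for d in(150,200,250,300): 
    a,b=fk(q,d);print(d,(a-p).round(1),(b.inv()*R).as_rotvec().round(3))
G=np.array([486.8,190.2,72]); M=R.as_matrix(); T=G+26*M[:,2]; print("to grasp tool xyz",(M.T@(T-p)).round(1), M.round(3).tolist())
E
```

```text
clock: 11.58
eef_pos: [485.0, 138.8, 122.6]
tcp_rot: [-3.139, -0.786, 1.539]
contact_force: [0.1, 0.2, 0.2]
opening: 0.992
grasp_force: 0.0
[-0.217  0.461  2.068  0.933  1.045 -0.856]
150 [  -4.  -137.8  -56.7] [ 0. -0.  0.]
200 [  -3.  -102.5  -42.1] [ 0. -0.  0.]
250 [ -2.  -67.1 -27.4] [ 0. -0.  0.]
300 [ -1.  -31.7 -12.7] [ 0. -0.  0.]
to grasp tool xyz [ 0.5  0.3 98.2] [[0.023, 1.0, 0.02], [0.706, -0.03, 0.707], [0.708, -0.002, -0.706]]
```

```bash
python3 -m creep '[{"x":0,"y":0,"z":12,"rx":0,"ry":0,"rz":0,"hand":85},{"x":0,"y":0.3,"z":24,"rx":0,"ry":0,"rz":0,"hand":85},{"x":0.5,"y":0,"z":28,"rx":0,"ry":0,"rz":0,"hand":85},{"x":0,"y":0,"z":20,"rx":0,"ry":0,"rz":0,"hand":85},{"x":0,"y":0,"z":10,"rx":0,"ry":0,"rz":0,"hand":85},{"x":0,"y":0,"z":4,"rx":0,"ry":0,"rz":0,"hand":85},{"x":0,"y":0,"z":0,"rx":0,"ry":0,"rz":0,"hand":85}]' 70
python3 -m creep '[{"x":0,"y":0,"z":0,"rx":0,"ry":0,"rz":0,"hand":60},{"x":0,"y":0,"z":0,"rx":0,"ry":0,"rz":0,"hand":55},{"x":0,"y":0,"z":0,"rx":0,"ry":0,"rz":0,"hand":50},{"x":0,"y":0,"z":0,"rx":0,"ry":0,"rz":0,"hand":50},{"x":0,"y":0,"z":0,"rx":0,"ry":0,"rz":0,"hand":50}]' 70
python3 - <<'E'
from kin import *
look("w6")
for d6 in(345,):
  for n,p,yaw,ry in(("riser",(487,190,72),88,45),("up",(487,120,250),88,45),("up0",(487,120,300),88,0),("up-",(487,60,250),88,-45),("pad-",(460,-8,91),88,-45),("pad+",(460,-8,91),88,45),("ped-",(649,57,72),84,-45),("pad-40",(460,-8,91),48,-45),("pad+40",(460,-8,91),48,45)):
    R=Rt(yaw,ry); pt=np.array(p)+R.as_matrix()[:,2]*23
    for q4 in(0.8,-.8):
        q,e=ik(pt,R,d6,[np.arctan2(p[1],p[0]),.4,1.9,q4,.8,-q4/2])
        if e<1e-3: print(d6,n,q.round(2))
E
```

```text
clock: 12.45
eef_pos: [487.9, 208.2, 54.6]
tcp_rot: [3.141, -0.786, 1.541]
contact_force: [0.2, -0.1, -0.6]
opening: 0.991
grasp_force: 0.0
clock: 13.08
eef_pos: [488.1, 207.8, 55.0]
tcp_rot: [3.14, -0.786, 1.541]
contact_force: [-2.0, -3.9, 5.8]
opening: 0.671
grasp_force: 73.9
345 riser [-0.08  0.59  2.1   1.12  0.9  -0.97]
345 riser [-0.08  0.59  2.1   1.12  0.9  -0.97]
345 up [-0.22  0.27  2.01  0.84  1.2  -0.64]
345 up [-0.22  0.27  2.01  0.84  1.2  -0.64]
345 up0 [0.24 0.11 1.84 0.   1.19 0.28]
345 up0 [0.24 0.11 1.84 0.   1.19 0.28]
345 up- [ 0.53  0.39  1.83 -0.65  1.44  0.82]
345 up- [ 0.53  0.39  1.83 -0.65  1.44  0.82]
345 pad- [ 0.44  0.58  2.02 -0.78  1.12  1.03]
345 pad- [ 0.44  0.58  2.02 -0.78  1.12  1.03]
345 pad+ [-0.48  0.57  2.03  0.8   1.1  -1.03]
345 pad+ [-0.48  0.57  2.03  0.8   1.1  -1.03]
345 ped- [ 0.4   0.82  1.52 -0.69  1.32  0.86]
345 ped- [ 0.4   0.82  1.52 -0.69  1.32  0.86]
345 pad-40 [ 0.26  0.69  1.76 -0.4   1.41  1.21]
345 pad-40 [ 0.26  0.69  1.76 -0.4   1.41  1.21]
345 pad+40 [-0.52  0.46  2.36  1.44  0.77 -1.1 ]
345 pad+40 [-0.52  0.46  2.36  1.44  0.77 -1.1 ]
```

View pics/w6.png

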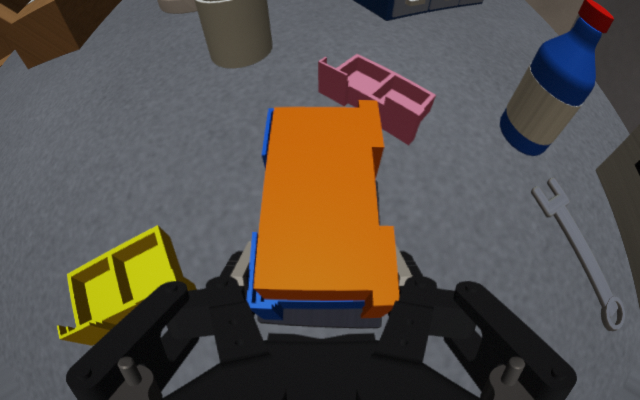

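Firmly gripped (57 mm, both trays in the fingers, caught across the near posts). Lift, then tip by −90° about tool y.

```bash
python3 -m creep '[{"x":8,"y":0,"z":-8,"rx":0,"ry":0,"rz":0,"hand":50},{"x":20,"y":0,"z":-20,"rx":0,"ry":0,"rz":0,"hand":50},{"x":30,"y":0,"z":-30,"rx":0,"ry":0,"rz":0,"hand":50},{"x":30,"y":0,"z":-30,"rx":0,"ry":0,"rz":0,"hand":50},{"x":18,"y":0,"z":-18,"rx":0,"ry":0,"rz":0,"hand":50},{"x":0,"y":0,"z":0,"rx":0,"ry":-0.08,"rz":0,"hand":50},{"x":0,"y":0,"z":0,"rx":0,"ry":-0.15,"rz":0,"hand":50},{"x":0,"y":0,"z":0,"rx":0,"ry":-0.15,"rz":0,"hand":50},{"x":0,"y":0,"z":0,"rx":0,"ry":-0.15,"rz":0,"hand":50},{"x":0,"y":0,"z":0,"rx":0,"ry":-0.15,"rz":0,"hand":50},{"x":0,"y":0,"z":0,"rx":0,"ry":-0.15,"rz":0,"hand":50},{"x":0,"y":0,"z":0,"rx":0,"ry":-0.15,"rz":0,"hand":50},{"x":0,"y":0,"z":0,"rx":0,"ry":-0.15,"rz":0,"hand":50},{"x":0,"y":0,"z":0,"rx":0,"ry":-0.15,"rz":0,"hand":50},{"x":0,"y":0,"z":0,"rx":0,"ry":-0.15,"rz":0,"hand":50},{"x":0,"y":0,"z":0,"rx":0,"ry":-0.14,"rz":0,"hand":50},{"x":0,"y":0,"z":0,"rx":0,"ry":0,"rz":0,"hand":50}]'
python3 - <<'E'
from kin import *
log();p,R=tcp();M=R.as_matrix();print(sense()["qpos"].round(2))
for z in(140,72.6):print((M.T@(np.array([460,-26.4,z])-p)).round(1),M.round(3).tolist())
look("w7")
E
```

```text
clock: 15.25
eef_pos: [487.0, 208.9, 202.7]
tcp_rot: [-3.139, 0.786, 1.544]
contact_force: [0.4, 0.3, -3.3]
opening: 0.671
grasp_force: 75.3
[ 0.74  0.55  1.63 -0.53  1.57  0.94]
[-122.5  -20.2  211.2] [[0.019, 1.0, -0.022], [0.707, -0.029, -0.707], [-0.707, -0.002, -0.707]]
[-74.8 -20.  258.9] [[0.019, 1.0, -0.022], [0.707, -0.029, -0.707], [-0.707, -0.002, -0.707]]
```

```bash
python3 -m creep '[{"x":-6,"y":-1,"z":10,"rx":0,"ry":0,"rz":0,"hand":50},{"x":-12,"y":-2,"z":20,"rx":0,"ry":0,"rz":0,"hand":50},{"x":-17,"y":-3,"z":30,"rx":0,"ry":0,"rz":0,"hand":50},{"x":-17,"y":-3,"z":30,"rx":0,"ry":0,"rz":0,"hand":50},{"x":-17,"y":-3,"z":30,"rx":0,"ry":0,"rz":0,"hand":50},{"x":-17,"y":-3,"z":30,"rx":0,"ry":0,"rz":0,"hand":50},{"x":-17,"y":-3,"z":30,"rx":0,"ry":0,"rz":0,"hand":50},{"x":-12,"y":-1.5,"z":20,"rx":0,"ry":0,"rz":0,"hand":50},{"x":-7.5,"y":-0.7,"z":11,"rx":0,"ry":0,"rz":0,"hand":50},{"x":10,"y":0,"z":10,"rx":0,"ry":0,"rz":0,"hand":50},{"x":15,"y":0,"z":15,"rx":0,"ry":0,"rz":0,"hand":50},{"x":12,"y":0,"z":12,"rx":0,"ry":0,"rz":0,"hand":50},{"x":4,"y":0,"z":4,"rx":0,"ry":0,"rz":0,"hand":50},{"x":0,"y":0,"z":0,"rx":0,"ry":0,"rz":0,"hand":50},{"x":0,"y":0,"z":0,"rx":0,"ry":0,"rz":0,"hand":50}]'
python3 - <<'E'
from h import *
log();im,_=look("w8");f=grab_frame("scene");t=grab_frame("top")
cv2.imwrite("pics/m8.png",np.hstack([cv2.resize(im,(480,400))[:, :],cv2.resize(f[130:220,290:362],(320,400),interpolation=2)])[:,:,::-1])
E
```

```text
clock: 17.18
eef_pos: [460.8, -26.7, 83.7]
tcp_rot: [3.141, 0.784, 1.54]
contact_force: [0.2, 0.5, -2.9]
opening: 0.668
grasp_force: 75.3
```

View pics/m8.png

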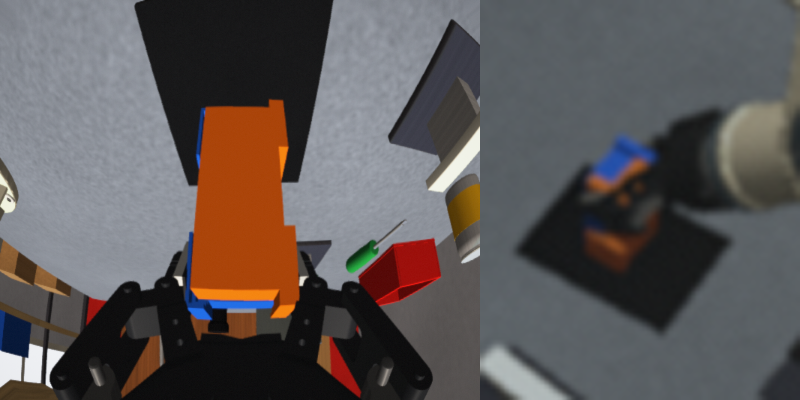

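Pair is closed and upright over the pad. Lower until contact shows.

```bash
python3 -m creep '[{"x":2.5,"y":0,"z":2.5,"rx":0,"ry":0,"rz":0,"hand":50},{"x":2,"y":0,"z":2,"rx":0,"ry":0,"rz":0,"hand":50},{"x":1.4,"y":0,"z":1.4,"rx":0,"ry":0,"rz":0,"hand":50},{"x":0.7,"y":0,"z":0.7,"rx":0,"ry":0,"rz":0,"hand":50},{"x":0,"y":0,"z":0,"rx":0,"ry":0,"rz":0,"hand":50}]'
python3 -m creep '[{"x":0.7,"y":0,"z":0.7,"rx":0,"ry":0,"rz":0,"hand":50},{"x":0.7,"y":0,"z":0.7,"rx":0,"ry":0,"rz":0,"hand":50},{"x":0,"y":0,"z":0,"rx":0,"ry":0,"rz":0,"hand":50}]'
```

```text
clock: 17.95
eef_pos: [460.4, -27.0, 75.1]
tcp_rot: [3.141, 0.786, 1.54]
contact_force: [-3.4, 3.6, 10.8]
opening: 0.665
grasp_force: 76.6
clock: 18.32
eef_pos: [460.4, -27.3, 75.0]
tcp_rot: [3.14, 0.789, 1.539]
contact_force: [-9.8, 9.7, 31.7]
opening: 0.67
grasp_force: 78.5
```

```bash
python3 -m creep '[{"x":-1,"y":0,"z":-1,"rx":0,"ry":0,"rz":0,"hand":50},{"x":0,"y":0,"z":0,"rx":0,"ry":0,"rz":0,"hand":60},{"x":0,"y":0,"z":0,"rx":0,"ry":0,"rz":0,"hand":66},{"x":0,"y":0,"z":0,"rx":0,"ry":0,"rz":0,"hand":85},{"x":0,"y":0,"z":0,"rx":0,"ry":0,"rz":0,"hand":85},{"x":0,"y":0,"z":-12,"rx":0,"ry":0,"rz":0,"hand":85},{"x":0,"y":0,"z":-30,"rx":0,"ry":0,"rz":0,"hand":85},{"x":0,"y":0,"z":-40,"rx":0,"ry":0,"rz":0,"hand":85},{"x":0,"y":0,"z":-40,"rx":0,"ry":0,"rz":0,"hand":85},{"x":0,"y":0,"z":-20,"rx":0,"ry":0,"rz":0,"hand":85},{"x":0,"y":0,"z":0,"rx":0,"ry":0,"rz":0,"hand":85}]'
python3 - <<'E'
from h import *
log();im,c=look("w9");f=grab_frame("scene")
cv2.imwrite("pics/m9.png",np.hstack([cv2.resize(im,(480,400)),cv2.resize(f[130:220,290:362],(320,400),interpolation=2)])[:,:,::-1])
E
```

```text
clock: 19.7
eef_pos: [464.2, 74.9, 175.1]
tcp_rot: [3.138, 0.782, 1.54]
contact_force: [0.6, -0.6, -0.6]
opening: 0.996
grasp_force: 0.0
```

View pics/m9.png

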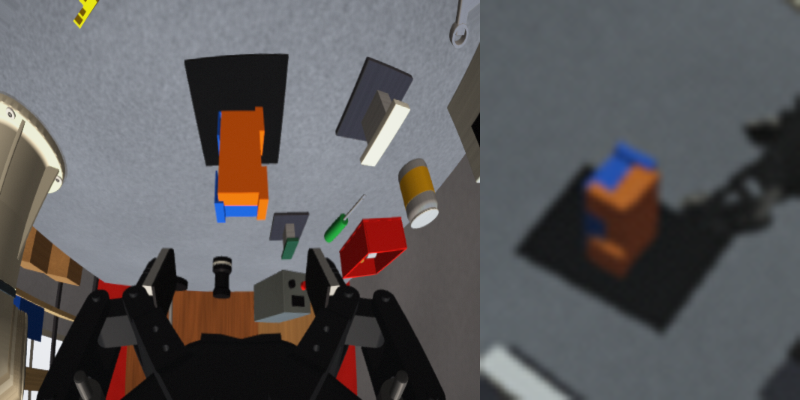

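The pair stands closed and square on the pad (front view agrees). Bring the hand over to the other side, tilted +45°. No more pictures to be viewed; from here numbers only.

```bash
python3 -m creep '[{"x":-15,"y":0,"z":1,"rx":0,"ry":0,"rz":0,"hand":85},{"x":-36,"y":-1,"z":2,"rx":0,"ry":0,"rz":0,"hand":85},{"x":-45,"y":-1,"z":3,"rx":0,"ry":0,"rz":0,"hand":85},{"x":-45,"y":-1,"z":3,"rx":0,"ry":0,"rz":0,"hand":85},{"x":-28,"y":0,"z":2,"rx":0,"ry":0,"rz":0,"hand":85},{"x":-12,"y":0,"z":0,"rx":0,"ry":0.07,"rz":0,"hand":85},{"x":0,"y":0,"z":0,"rx":0,"ry":0.15,"rz":0,"hand":85},{"x":0,"y":0,"z":0,"rx":0,"ry":0.15,"rz":0,"hand":85},{"x":0,"y":0,"z":0,"rx":0,"ry":0.15,"rz":0,"hand":85},{"x":0,"y":0,"z":0,"rx":0,"ry":0.15,"rz":0,"hand":85},{"x":0,"y":0,"z":0,"rx":0,"ry":0.15,"rz":0,"hand":85},{"x":0,"y":0,"z":0,"rx":0,"ry":0.15,"rz":0,"hand":85},{"x":0,"y":0,"z":0,"rx":0,"ry":0.15,"rz":0,"hand":85},{"x":0,"y":0,"z":0,"rx":0,"ry":0.15,"rz":0,"hand":85},{"x":0,"y":0,"z":0,"rx":0,"ry":0.15,"rz":0,"hand":85},{"x":0,"y":0,"z":0,"rx":0,"ry":0.15,"rz":0,"hand":85},{"x":0,"y":0,"z":0,"rx":0,"ry":0,"rz":0,"hand":85}]'
python3 - <<'E'
from h import *
log();im,c=look("w10");p,R=tcp();M=R.as_matrix();print(sense()["qpos"].round(2))
HSV["blue"]=((100,110,60),(125,255,255))
m=mask(im,"blue")|mask(im,"orange"); n,l,st,ce=cv2.connectedComponentsWithStats(m)
for i in range(1,n):
    if st[i,4]>150: print(st[i],ce[i].round())
# silhouette extents in world x at top-end plane z=108 and per column
i=1+np.argmax(st[1:,4]); ys,xs=np.nonzero(l==i); P=cast("wrist",np.c_[xs,ys],108,c)
print("y range",P[:,1].min().round(1),P[:,1].max().round(1))
for y in(-35,-30,-25,-15,-8,0,8,14):
    q=abs(P[:,1]-y)<1.5
    if q.any(): print(y,P[q,0].min().round(1),P[q,0].max().round(1))
print("pregrasp",(M.T@(np.array([461,-61,145])-p)).round(1))
E
```

```text
clock: 21.92
eef_pos: [455.1, -64.0, 292.2]
tcp_rot: [-3.136, -0.788, 1.533]
contact_force: [0.4, -1.0, -0.4]
opening: 0.994
grasp_force: 0.0
[-0.6   0.27  1.85  0.64  1.53 -0.76]
[428  55  31  36 791] [444.  74.]
[ 300  242   53   55 2485] [325. 269.]
y range -50.8 11.5
-35 432.1 484.2
-30 431.0 484.4
-25 431.1 489.3
-15 431.2 490.0
-8 431.2 489.3
0 431.3 489.9
8 432.5 490.4
pregrasp [-102.6    5.8  106.6]
```

Pair top end measures 431–490 in X (58.7 wide), centre (460.5,−9.5), as expected. Descend and regrip.

```bash
python3 -m creep '[{"x":-10,"y":0,"z":10,"rx":0,"ry":0,"rz":0,"hand":85},{"x":-22,"y":1,"z":23,"rx":0,"ry":0,"rz":0,"hand":85},{"x":-28,"y":2,"z":30,"rx":0,"ry":0,"rz":0,"hand":85},{"x":-26,"y":1.5,"z":27,"rx":0,"ry":0,"rz":-0.007,"hand":85},{"x":-17,"y":1,"z":17,"rx":0,"ry":0,"rz":0,"hand":85},{"x":0,"y":0,"z":0,"rx":0,"ry":0,"rz":0,"hand":85},{"x":0,"y":0,"z":0,"rx":0,"ry":0,"rz":0,"hand":85}]'
python3 - <<'E'
from h import *
p,R=tcp();M=R.as_matrix()
G=np.array([460.5,-9.3,92]);print((M.T@(G+26*M[:,2]-p)).round(1))
E
```

```text
clock: 22.85
eef_pos: [462.4, -59.4, 146.4]
tcp_rot: [3.133, -0.785, 1.553]
contact_force: [-0.8, -0.3, 0.5]
opening: 0.997
grasp_force: 0.0
[-3.  -3.4 99.9]
```

```bash
python3 -m creep '[{"x":-1,"y":-1,"z":14,"rx":0,"ry":0,"rz":0,"hand":85},{"x":-2,"y":-1.2,"z":26,"rx":0,"ry":0,"rz":0,"hand":85},{"x":0,"y":0,"z":28,"rx":0,"ry":0,"rz":0,"hand":85},{"x":0,"y":0,"z":18,"rx":0,"ry":0,"rz":0,"hand":85},{"x":0,"y":0,"z":10,"rx":0,"ry":0,"rz":0,"hand":85},{"x":0,"y":0,"z":4,"rx":0,"ry":0,"rz":0,"hand":85},{"x":0,"y":0,"z":0,"rx":0,"ry":0,"rz":0,"hand":85}]'
python3 -m creep '[{"x":0,"y":0,"z":0,"rx":0,"ry":0,"rz":0,"hand":66},{"x":0,"y":0,"z":0,"rx":0,"ry":0,"rz":0,"hand":58},{"x":0,"y":0,"z":0,"rx":0,"ry":0,"rz":0,"hand":50},{"x":0,"y":0,"z":0,"rx":0,"ry":0,"rz":0,"hand":50},{"x":0,"y":0,"z":0,"rx":0,"ry":0,"rz":0,"hand":50}]' 70
```

```text
clock: 23.72
eef_pos: [462.2, 8.8, 72.9]
tcp_rot: [3.134, -0.786, 1.551]
contact_force: [-0.2, -0.4, 0.5]
opening: 0.997
grasp_force: 0.0
clock: 24.35
eef_pos: [462.3, 8.6, 73.3]
tcp_rot: [3.134, -0.786, 1.551]
contact_force: [-1.2, -2.7, 5.0]
opening: 0.667
grasp_force: 73.2
```

```bash
python3 -m creep '[{"x":7,"y":0,"z":-7,"rx":0,"ry":0,"rz":0,"hand":50},{"x":20,"y":0,"z":-20,"rx":0,"ry":0,"rz":0,"hand":50},{"x":30,"y":0,"z":-30,"rx":0,"ry":0,"rz":0,"hand":50},{"x":30,"y":0,"z":-30,"rx":0,"ry":0,"rz":0,"hand":50},{"x":18,"y":0,"z":-18,"rx":0,"ry":0,"rz":0,"hand":50},{"x":0,"y":0,"z":0,"rx":0,"ry":-0.08,"rz":0,"hand":50},{"x":0,"y":0,"z":0,"rx":0,"ry":-0.15,"rz":0,"hand":50},{"x":0,"y":0,"z":0,"rx":0,"ry":-0.15,"rz":0,"hand":50},{"x":0,"y":0,"z":0,"rx":0,"ry":-0.15,"rz":0,"hand":50},{"x":0,"y":0,"z":0,"rx":0,"ry":-0.15,"rz":0,"hand":50},{"x":0,"y":0,"z":0,"rx":0,"ry":-0.15,"rz":0,"hand":50},{"x":0,"y":0,"z":0,"rx":0,"ry":-0.15,"rz":0,"hand":50},{"x":0,"y":0,"z":0,"rx":0,"ry":-0.15,"rz":0,"hand":50},{"x":0,"y":0,"z":0,"rx":0,"ry":-0.15,"rz":0,"hand":50},{"x":0,"y":0,"z":0,"rx":0,"ry":-0.15,"rz":0,"hand":50},{"x":0,"y":0,"z":0,"rx":0,"ry":-0.14,"rz":0,"hand":50},{"x":0,"y":0,"z":0,"rx":0,"ry":0,"rz":0,"hand":50}]'
python3 - <<'E'
from edge import *
log();im,c=look("w11");p,R=tcp();M=R.as_matrix();print(sense()["qpos"].round(2),M.round(3).tolist())
T=grab_frame("top");cT=get_calibration("top")
def comps(im,n,cc,tag):
    k,l,st,ce=cv2.connectedComponentsWithStats(mask(im,"white"))
    for i in range(1,k):
        if st[i,4]<100: continue
        ys,xs=np.nonzero(l==i); r=rect(cast(n,np.c_[xs,ys],50,cc))
        if 550<r[0]<750 and -80<r[1]<120: print(tag,st[i,:4],r)
comps(T,"top",cT,"top");comps(im,"wrist",c,"w11")
for w in("w9","w10"): comps(*[load(w)[0],"wrist",load(w)[1]],w)
E
```

```text
clock: 26.48
eef_pos: [460.7, 10.0, 219.9]
tcp_rot: [3.139, 0.785, 1.546]
contact_force: [-0.0, -0.3, -4.5]
opening: 0.669
grasp_force: 75.2
[ 0.49  0.34  1.93 -0.68  1.37  0.83] [[0.019, 1.0, -0.015], [0.709, -0.024, -0.705], [-0.705, 0.003, -0.709]]
top [308 170  30  11] [649.1  22.3  91.5  24.8  83.3]
w11 [494  17  63  79] [649.6  21.7  93.8  26.5  83.5]
w9 [481 104  66  63] [649.9  21.1  95.   27.1  83.4]
w10 [445 214  21  61] [648.8  22.3  93.1  25.8  83.3]
```

Pedestal from four views: (649.3,21.9), 83.4°. Turn −5.2° about vertical, then work out the shift.

```bash
python3 -m creep '[{"x":0,"y":0,"z":0,"rx":0.032,"ry":0,"rz":0.032,"hand":50},{"x":0,"y":0,"z":0,"rx":0.032,"ry":0,"rz":0.032,"hand":50},{"x":0,"y":0,"z":0,"rx":0,"ry":0,"rz":0,"hand":50}]'
cat > ped.py <<'E'
from h import *
p,R=tcp();M=R.as_matrix(); a=np.radians(83.4);u=np.array([np.cos(a),np.sin(a),0])
print("tool y yaw",np.degrees(np.arctan2(M[1,1],M[0,1])).round(2),"elev z",np.degrees(np.arcsin(M[2,2])).round(2), "y tilt",M[2,1].round(4),"up in tool",(M.T@[0,0,1]).round(3))
G=np.array([649.3,21.9,72])+35.7*u; T=G+26*M[:,2]
print("T",T.round(1),"hi",(M.T@(T+[0,0,60]-p)).round(1),"final",(M.T@(T-p)).round(1))
E
python3 ped.py
```

```text
clock: 26.95
eef_pos: [461.9, 8.5, 221.6]
tcp_rot: [3.133, 0.782, 1.447]
contact_force: [0.4, 0.4, -3.7]
opening: 0.668
grasp_force: 75.2
tool y yaw -6.78 elev z -45.17 y tilt 0.0059 up in tool [-0.705  0.006 -0.709]
T [651.3  39.2  53.6] hi [114.4 183.9  40.1] final [156.7 183.5  82.7]
```

```bash
python3 -m creep '[{"x":6,"y":10,"z":2,"rx":0,"ry":0,"rz":0,"hand":50},{"x":13,"y":21,"z":4.5,"rx":0,"ry":0,"rz":0,"hand":50},{"x":18,"y":29,"z":6,"rx":0,"ry":0,"rz":0,"hand":50},{"x":20,"y":32,"z":7,"rx":0,"ry":0,"rz":0,"hand":50},{"x":20,"y":32,"z":7,"rx":0,"ry":0,"rz":0,"hand":50},{"x":18,"y":29,"z":6,"rx":0,"ry":0,"rz":0,"hand":50},{"x":13,"y":21,"z":5,"rx":0,"ry":0,"rz":0,"hand":50},{"x":6,"y":10,"z":2.5,"rx":0,"ry":0,"rz":0,"hand":50},{"x":0,"y":0,"z":0,"rx":0,"ry":0,"rz":0,"hand":50},{"x":0,"y":0,"z":0,"rx":0,"ry":0,"rz":0,"hand":50}]'
python3 ped.py; python3 -c "
from h import *
log();im,c=look('w12')
m=mask(im,'blue');k,l,st,ce=cv2.connectedComponentsWithStats(m)
for i in range(1,k):
    if st[i,4]>800:
        ys,xs=np.nonzero(l==i);
        for z in(130,152):print(st[i],z,rect(cast('wrist',np.c_[xs,ys],z,c)))
"
```

```text
clock: 28.2
eef_pos: [650.0, 39.7, 113.7]
tcp_rot: [3.135, 0.784, 1.451]
contact_force: [-0.4, -0.4, -2.7]
opening: 0.673
grasp_force: 75.2
tool y yaw -6.63 elev z -45.09 y tilt 0.0046 up in tool [-0.706  0.005 -0.708]
T [651.4  39.1  53.6] hi [-0.2  1.4  0.4] final [42.1  1.1 42.9]
[ 245  231  140  108 8606] 130 [ 616.3 -184.5  584.9  178.9   84.7]
[ 245  231  140  108 8606] 152 [647.1  46.3 223.6  68.4  84.7]
```

```bash
python3 - <<'E'
from edge import *
im,c=load("w12")
a=np.radians(83.4);u=np.array([np.cos(a),np.sin(a)]);v=np.array([-u[1],u[0]])
ys,xs=np.nonzero(mask(im,"blue")); k=(ys>225); P=cast("wrist",np.c_[xs[k],ys[k]],153.5,c)[:,:2]-[649.3,21.9]
s,t=P@u,P@v
for q in range(-60,61,10):
    m=abs(s-q)<1.5
    if m.any(): print(q,t[m].min().round(1),t[m].max().round(1))
for q in(-15,-5,5,15): print("t",q,s[abs(t-q)<1.5].min().round(1))
o=-c["R"].T@c["t"];print(o.round())
E
```

```text
-60 -1.9 6.6
-20 -17.2 -13.5
-10 -26.3 26.1
0 -25.0 21.0
10 -25.5 29.2
20 -22.8 32.4
30 -22.9 30.7
40 -21.2 29.2
50 -21.5 27.1
60 -19.4 25.4
t -15 -19.8
t -5 -47.4
t 5 -58.9
t 15 -25.4
[666. 189. 166.]
```

Camera is grazing there, so no use; rely on the grip geometry and lower to contact.

```bash
python3 -m creep '[{"x":6,"y":0.6,"z":6,"rx":0,"ry":0,"rz":0,"hand":50},{"x":11,"y":0.5,"z":11,"rx":0,"ry":0,"rz":0,"hand":50},{"x":11,"y":0,"z":11,"rx":0,"ry":0,"rz":0,"hand":50},{"x":6,"y":0,"z":6,"rx":0,"ry":0,"rz":0,"hand":50},{"x":3.5,"y":0,"z":3.5,"rx":0,"ry":0,"rz":0,"hand":50},{"x":1.5,"y":0,"z":1.5,"rx":0,"ry":0,"rz":0,"hand":50},{"x":0,"y":0,"z":0,"rx":0,"ry":0,"rz":0,"hand":50}]'
python3 -m creep '[{"x":1,"y":0,"z":1,"rx":0,"ry":0,"rz":0,"hand":50},{"x":0.7,"y":0,"z":0.7,"rx":0,"ry":0,"rz":0,"hand":50},{"x":0,"y":0,"z":0,"rx":0,"ry":0,"rz":0,"hand":50}]'; python3 ped.py
```

```text
clock: 29.12
eef_pos: [652.1, 39.8, 58.3]
tcp_rot: [3.134, 0.784, 1.45]
contact_force: [1.2, 0.6, -1.8]
opening: 0.669
grasp_force: 75.2
clock: 29.5
eef_pos: [652.0, 39.8, 55.8]
tcp_rot: [3.135, 0.783, 1.45]
contact_force: [-0.1, -0.0, -2.9]
opening: 0.668
grasp_force: 75.2
tool y yaw -6.62 elev z -45.11 y tilt 0.0049 up in tool [-0.706  0.005 -0.708]
T [651.4  39.1  53.6] hi [-41.2  -0.3 -40.4] final [ 1.1 -0.6  2.1]
```

```bash
python3 -m creep '[{"x":0.7,"y":-0.6,"z":0.9,"rx":0,"ry":0,"rz":0,"hand":50},{"x":0.7,"y":0,"z":0.9,"rx":0,"ry":0,"rz":0,"hand":50},{"x":0,"y":0,"z":0,"rx":0,"ry":0,"rz":0,"hand":50}]'
python3 -m creep '[{"x":0.7,"y":0,"z":0.7,"rx":0,"ry":0,"rz":0,"hand":50},{"x":0.7,"y":0,"z":0.7,"rx":0,"ry":0,"rz":0,"hand":50},{"x":0,"y":0,"z":0,"rx":0,"ry":0,"rz":0,"hand":50}]'; python3 ped.py
```

```text
clock: 29.88
eef_pos: [651.5, 39.7, 54.6]
tcp_rot: [3.134, 0.784, 1.45]
contact_force: [-2.4, 3.0, 5.6]
opening: 0.668
grasp_force: 75.9
clock: 30.25
eef_pos: [651.5, 39.7, 54.6]
tcp_rot: [3.133, 0.786, 1.449]
contact_force: [-5.1, 4.2, 17.5]
opening: 0.671
grasp_force: 76.9
tool y yaw -6.66 elev z -44.95 y tilt 0.0059 up in tool [-0.708  0.006 -0.706]
T [651.4  39.1  53.6] hi [-42.2   0.3 -41.3] final [ 0.2 -0.   1.1]
```

```bash
python3 -m creep '[{"x":-0.7,"y":0,"z":-0.7,"rx":0,"ry":0,"rz":0,"hand":50},{"x":0,"y":0,"z":0,"rx":0,"ry":0,"rz":0,"hand":60},{"x":0,"y":0,"z":0,"rx":0,"ry":0,"rz":0,"hand":66},{"x":0,"y":0,"z":0,"rx":0,"ry":0,"rz":0,"hand":85},{"x":0,"y":0,"z":0,"rx":0,"ry":0,"rz":0,"hand":85},{"x":0,"y":0,"z":-12,"rx":0,"ry":0,"rz":0,"hand":85},{"x":0,"y":0,"z":-30,"rx":0,"ry":0,"rz":0,"hand":85},{"x":0,"y":0,"z":-40,"rx":0,"ry":0,"rz":0,"hand":85},{"x":-20,"y":0,"z":-30,"rx":0,"ry":0,"rz":0,"hand":85},{"x":-35,"y":0,"z":-10,"rx":0,"ry":0.07,"rz":0,"hand":85},{"x":-35,"y":0,"z":0,"rx":0,"ry":0.143,"rz":0,"hand":85},{"x":-35,"y":0,"z":0,"rx":0,"ry":0.143,"rz":0,"hand":85},{"x":-30,"y":0,"z":0,"rx":0,"ry":0.143,"rz":0,"hand":85},{"x":0,"y":0,"z":0,"rx":0,"ry":0.143,"rz":0,"hand":85},{"x":0,"y":0,"z":0,"rx":0,"ry":0.143,"rz":0,"hand":85},{"x":0,"y":0,"z":0,"rx":0,"ry":0,"rz":0,"hand":85},{"x":0,"y":0,"z":0,"rx":0,"ry":0,"rz":0,"hand":85}]'
cat > see.py <<'E'
import sys
from h import *
# rows: colour z
log();im,c=look(sys.argv[1]);print("cam",(-c["R"].T@c["t"]).round(),sense()["qpos"].round(2))
for col,z in zip(sys.argv[2::2],sys.argv[3::2]):
    k,l,st,ce=cv2.connectedComponentsWithStats(mask(im,col))
    for i in range(1,k):
        if st[i,4]<250: continue
        ys,xs=np.nonzero(l==i); print(col,z,st[i],rect(cast("wrist",np.c_[xs,ys],float(z),c)))
E
python3 see.py w13 blue 94 orange 72 white 50
```

```text
clock: 32.38
eef_pos: [646.3, 4.0, 232.2]
tcp_rot: [3.137, 0.001, 1.455]
contact_force: [-0.4, 0.2, 0.1]
opening: 0.996
grasp_force: 0.0
cam [653.  74. 376.] [ 0.01  0.38  1.59 -0.    1.17  0.12]
blue 94 [ 289  111   61  111 5726] [646.3  21.8 104.9  55.5  82.9]
white 50 [  466     0   112   137 13359] [917.2 124.8 185.4 169.  -89.9]
white 50 [   0  163   37  112 1049] [125.   -8.3 214.9  93.4  77. ]
white 50 [ 449  234   46   47 1611] [ 829.  -121.6   67.2   65.5  -49. ]
```

Blue back face at z=94: 105×55, centre after post correction (649.3,21.4), 83° — centred on the pedestal. Now grip the blue tray alone, high on its bare middle.

```bash
python3 -m creep '[{"x":6,"y":0.5,"z":10,"rx":0,"ry":0,"rz":0,"hand":85},{"x":7,"y":0.5,"z":25,"rx":0,"ry":0,"rz":0.004,"hand":85},{"x":5.3,"y":0.5,"z":35,"rx":0,"ry":0,"rz":0,"hand":85},{"x":0,"y":0,"z":35,"rx":0,"ry":0,"rz":0,"hand":85},{"x":0,"y":0,"z":30,"rx":0,"ry":0,"rz":0,"hand":85},{"x":0,"y":0,"z":18,"rx":0,"ry":0,"rz":0,"hand":85},{"x":0,"y":0,"z":9,"rx":0,"ry":0,"rz":0,"hand":85},{"x":0,"y":0,"z":0,"rx":0,"ry":0,"rz":0,"hand":85},{"x":0,"y":0,"z":0,"rx":0,"ry":0,"rz":0,"hand":85}]' 40
python3 - <<'E'
from h import *
p,R=tcp();M=R.as_matrix();print((M.T@(np.array([649.9,22,70])-p)).round(2))
E
```

```text
clock: 33.55
eef_pos: [651.6, 22.0, 71.1]
tcp_rot: [3.135, -0.002, 1.451]
contact_force: [-0.2, -0.2, 0.2]
opening: 0.992
grasp_force: 0.0
[-0.2  -1.66  1.08]
```

```bash
python3 -m creep '[{"x":0,"y":-1.5,"z":0,"rx":0,"ry":0,"rz":0,"hand":60},{"x":0,"y":0,"z":0,"rx":0,"ry":0,"rz":0,"hand":50},{"x":0,"y":0,"z":0,"rx":0,"ry":0,"rz":0,"hand":42},{"x":0,"y":0,"z":0,"rx":0,"ry":0,"rz":0,"hand":42},{"x":0,"y":0,"z":0,"rx":0,"ry":0,"rz":0,"hand":42}]' 40
python3 -m creep '[{"x":0,"y":0,"z":-2,"rx":0,"ry":0,"rz":0,"hand":42},{"x":0,"y":0,"z":-4,"rx":0,"ry":0,"rz":0,"hand":42},{"x":0,"y":0,"z":-4,"rx":0,"ry":0,"rz":0,"hand":42},{"x":0,"y":0,"z":0,"rx":0,"ry":0,"rz":0,"hand":42},{"x":0,"y":0,"z":0,"rx":0,"ry":0,"rz":0,"hand":42}]'
```

```text
clock: 34.17
eef_pos: [649.6, 22.1, 70.9]
tcp_rot: [3.136, -0.002, 1.451]
contact_force: [-1.8, 0.2, 6.7]
opening: 0.551
grasp_force: 41.7
clock: 34.8
eef_pos: [649.3, 21.9, 80.1]
tcp_rot: [3.137, -0.001, 1.451]
contact_force: [-0.2, -1.7, 1.0]
opening: 0.553
grasp_force: 41.4
```

```bash
python3 - <<'E'
from h import *
f=grab_frame("scene");t=grab_frame("top");cv2.imwrite("pics/s14.png",f[:,:,::-1]);cv2.imwrite("pics/t14.png",t[:,:,::-1]);im,c=look("w14")
for n,i in(("scene",f),("top",t)):
  for col in("orange","blue"):
    k,l,st,ce=cv2.connectedComponentsWithStats(mask(i,col))
    for j in range(1,k):
      if st[j,4]>15: print(n,col,st[j].tolist())
# where do points of the orange underside / blue top project
for n in("scene","top"):
    c=get_calibration(n)
    for X in((649,22,50),(649,22,72),(649,22,94)):
        q=np.array(c["K"])@(np.array(c["R"])@X+c["t"]);print(n,X,(q[:2]/q[2]).round(1))
E
```

```text
scene blue [494, 104, 49, 31, 765]
scene blue [297, 203, 20, 19, 232]
scene blue [362, 262, 18, 18, 205]
scene blue [454, 263, 89, 90, 6093]
top blue [24, 115, 104, 111, 6469]
top blue [206, 145, 21, 21, 239]
top blue [327, 169, 13, 18, 122]
top blue [304, 170, 12, 14, 93]
scene (649, 22, 50) [300.7 215.6]
scene (649, 22, 72) [300.6 212.6]
scene (649, 22, 94) [300.4 209.5]
top (649, 22, 50) [322.6 175.3]
top (649, 22, 72) [322.6 174.2]
top (649, 22, 94) [322.6 173. ]
```

```bash
python3 - <<'E'
from h import *
s=cv2.imread("pics/s14.png")[:,:,::-1].copy(); hsv=cv2.cvtColor(s,cv2.COLOR_RGB2HSV)
m=cv2.inRange(hsv,np.array((3,110,50)),np.array((20,255,255)));mb=mask(s,"blue")
for y in range(194,232):
    print(y,"".join("O" if m[y,x] else "B" if mb[y,x] else "w" if hsv[y,x,2]>150 and hsv[y,x,1]<60 else "." for x in range(280,330)))
print(sense()["contact_force"])
E
```

```text
194 ..................................................
195 ..................................................
196 ..................................................
197 ..................................................
198 ..................................................
199 ..................................................
200 ..................................................
201 ..................................................
202 ..................................................
203 .....................BBB..........................
204 ....................BBBBBB........................
205 ....................BBBBBBB.......................
206 ...................BBBBBBBBB......................
207 ...................BBBBBBBBBBBB...................
208 ...................BBBBBBBBBBBBBB.................
209 ..................BBBBBBBBBBBBBBBB................
210 .................BBBBBBBBBBBBBBBBBB...............
211 .................BBBBBBBBBBBBBBBBBBB..............
212 .................BBBBBBBBBBBBBBBBBBBB.............
213 .................BBBBBBBBBBBBBBBBBBBB.............

[... 327 characters left out ...]
..
220 ................OOOOO..BBBBB.OOOO.................
221 ..................OOOO..BBB.OOOO..................
222 ...................OOOOO...OOOO...................
223 ....................OOOOO.OOOO....................
224 ....................OOOOOOOOO.....................
225 .....................OOOOOOO......................
226 ......................OOOOOO......................
227 .......................OOOOO......................
228 ........................OOO.......................
229 ..................................................
230 ..................................................
231 ..................................................
[-0.70323787 -2.83920762  0.77521199]
```

```bash
python3 - <<'E'
from h import *
c=get_calibration("scene");a=np.radians(83.2);u=np.array([np.cos(a),np.sin(a)]);v=np.array([-u[1],u[0]])
for z in(50,60,72):
  for sx,sy in((52,-30),(-52,-30),(46,24)):
    P=np.r_[np.array([649.5,22])+sx*u+sy*v,z];q=c["K"]@(np.array(c["R"])@P+c["t"]);print(z,sx,sy,(q[:2]/q[2]).round(1))
E
```

```text
50 52 -30 [305.8 229.5]
50 -52 -30 [284.8 213. ]
50 46 24 [314.4 218.6]
60 52 -30 [305.8 228.1]
60 -52 -30 [284.6 211.7]
60 46 24 [314.4 217.2]
72 52 -30 [305.7 226.5]
72 -52 -30 [284.4 210. ]
72 46 24 [314.4 215.6]
```

```bash
python3 -m creep '[{"x":0,"y":0,"z":-4,"rx":0,"ry":0,"rz":0,"hand":42},{"x":0,"y":0,"z":-5,"rx":0,"ry":0,"rz":0,"hand":42},{"x":0,"y":0,"z":-4,"rx":0,"ry":0,"rz":0,"hand":42},{"x":0,"y":0,"z":0,"rx":0,"ry":0,"rz":0,"hand":42},{"x":0,"y":0,"z":0,"rx":0,"ry":0,"rz":0,"hand":42}]'
python3 - <<'E'
from h import *
s=grab_frame("scene"); hsv=cv2.cvtColor(s,cv2.COLOR_RGB2HSV)
m=cv2.inRange(hsv,np.array((3,110,50)),np.array((20,255,255)));mb=mask(s,"blue")
for y in range(196,232):
    print(y,"".join("O" if m[y,x] else "B" if mb[y,x] else "w" if hsv[y,x,2]>150 and hsv[y,x,1]<60 else "." for x in range(280,330)))
E
```

```text
clock: 35.58
eef_pos: [649.1, 22.2, 93.0]
tcp_rot: [3.137, -0.001, 1.451]
contact_force: [0.4, 0.0, -0.7]
opening: 0.557
grasp_force: 41.3
196 ..................................................
197 ..................................................
198 ..................................................
199 ..................................................
200 ..................................................
201 .....................BBB..........................
202 ....................BBBBBB........................
203 ....................BBBBBBB.......................
204 ...................BBBBBBBBB......................
205 ...................BBBBBBBBBBBB...................
206 ...................BBBBBBBBBBBBBB.................
207 ..................BBBBBBBBBBBBBBBB................
208 .................BBBBBBBBBBBBBBBBBB...............
209 .................BBBBBBBBBBBBBBBBBBB..............
210 .................BBBBBBBBBBBBBBBBBBBB.............
211 ......O..........BBBBBBBBBBBBBBBBBBBB.............
212 ......OO.........BBBBBBBBBBBBBBBBBBB..............
213 ......OOO........BBBBB
[... 318 characters left out ...]
.....OOOOOO...BBB.OOOOOO................
220 .................OOOOOO....OOOOOO.................
221 ..................OOOOOOOOOOOOOO..................
222 ...................OOOOOOOOOOOO...................
223 ....................OOOOOOOOOO....................
224 ....................OOOOOOOOO.....................
225 .....................OOOOOOO......................
226 ......................OOOOOO......................
227 .......................OOOOO......................
228 ........................OOO.......................
229 ..................................................
230 ..................................................
231 ..................................................
```

Blue rose two rows while the orange corner stayed at row 228, so they are separated. Lift clear and travel toward the green stand.

```bash
python3 -m creep '[{"x":0,"y":0,"z":-8,"rx":0,"ry":0,"rz":0,"hand":42},{"x":0,"y":0,"z":-20,"rx":0,"ry":0,"rz":0,"hand":42},{"x":0,"y":0,"z":-30,"rx":0,"ry":0,"rz":0,"hand":42},{"x":0,"y":0,"z":-27,"rx":0,"ry":0,"rz":0,"hand":42},{"x":-12,"y":-2,"z":0,"rx":0,"ry":0,"rz":0,"hand":42},{"x":-26,"y":-3,"z":0,"rx":0,"ry":0,"rz":0,"hand":42},{"x":-40,"y":-5,"z":0,"rx":0,"ry":0,"rz":0,"hand":42},{"x":-44,"y":-6,"z":0,"rx":0,"ry":0,"rz":0,"hand":42},{"x":-40,"y":-5,"z":0,"rx":0,"ry":0,"rz":0,"hand":42},{"x":-24,"y":-3,"z":0,"rx":0,"ry":0,"rz":0,"hand":42},{"x":-10,"y":-2,"z":0,"rx":0,"ry":0,"rz":-0.069,"hand":42},{"x":0,"y":0,"z":0,"rx":0,"ry":0,"rz":-0.069,"hand":42},{"x":0,"y":0,"z":0,"rx":0,"ry":0,"rz":0,"hand":42},{"x":0,"y":0,"z":0,"rx":0,"ry":0,"rz":0,"hand":42}]'
python3 see.py w15 green 50 orange 66 blue 210
python3 - <<'E'
from edge import *
t=grab_frame("top"); c=get_calibration("top")
for col,z in(("green",50),("orange",66)):
    k,l,st,ce=cv2.connectedComponentsWithStats(mask(t,col))
    for i in range(1,k):
        if st[i,4]>40: ys,xs=np.nonzero(l==i); print("top",col,st[i],rect(cast("top",np.c_[xs,ys],z,c)))
# hubs: bright aluminium in orange tray
hsv=cv2.cvtColor(t,cv2.COLOR_RGB2HSV)
for y in range(160,188): print("".join("O" if 5<hsv[y,x,0]<20 and hsv[y,x,1]>120 else "#" if hsv[y,x,2]>130 and hsv[y,x,1]<60 else "." for x in range(300,346)))
E
```

```text
clock: 37.38
eef_pos: [599.2, -169.6, 177.4]
tcp_rot: [3.137, -0.001, 1.588]
contact_force: [-0.9, 0.5, -0.4]
opening: 0.548
grasp_force: 41.3
cam [596. -99. 321.] [-0.28  0.4   1.69  0.    1.05 -0.3 ]
green 50 [394 240  22  30 347] [ 686.2 -232.5   34.8   18.6  -53.8]
orange 66 [349   0  73  33 833] [649.7  -8.2  60.6  31.3  -5.7]
blue 210 [  246   148   136   191 20433] [ 595.1 -155.9   87.    50.7  -88.8]
top green [408 199  31   8 247] [ 567.2 -283.1   91.3   21.3  -89.7]
top green [ 616  319   24   60 1059] [ 147.  -868.7  166.9   66.4   -4.3]
top orange [307 163  31  22 239] [652.8  24.6  96.5  56.5  83.1]
..............................................
..............................................
......#O......##..............................
.......OOOOOOOOO.#............................
.......OOOOOOOOOO.............................
.......OOOOOOOOOOO.............O....####......
.....#.OOOOOOOOOOO.O.O.........OOOOOOOOOO.....
.......OOOOOOOO......OOOOOOOOOOOOOOOOOOOO.....
........OOOOOO########OOOOOOOOO...OOOOOOO.....
........OOOOO##########OOOOO.######.OOOOO.....
........OOOO.###....###.OOOO#########OOOO.....
........OOOO.##......###OOO.####.####.O.......
.......OOOOO###......###OOO###.....###........
.......OOOOO###......###OO.###......##........
.......OOOOO###......###OO.###......###.......
.......OOOOO.###....###.OO.###......##...#....
.......OOOOOO##########OOOO###.....###...#....
.......OOOOOOO########OOOOO.####.#####........
.......OOOOOOOO.####.OOOOOOO#########O........
.......OOOOOOOOOOOOOOOOOOOOOO#######OO...##...
.......OOOOOOOOOOOOOOOOOOOOOOOO...OOOO........
.......OOOOOOOOOOOOOOOOOOOOOOOOOOOOOOO........
.............OOOOOOOOOOOOOOOOOOOOOOOOO........
..................O..OOOOOOOOOOOOOOOO...#.....
.............................OOOOOOOO.........
..............................................
..............................................
........................................#.....
```

Top view: both hubs sit in the orange tray, flange rings up, one in each pocket; green top at (567.2,−283.1), 90.3°. Check the blue tray's position in the hand along its length.

```bash
python3 - <<'E'
from edge import *
im,c=load("w15"); a=1.588;u=np.array([np.cos(a),np.sin(a)]);v=np.array([-u[1],u[0]])
ys,xs=np.nonzero(mask(im,"blue")&(np.arange(400)[:,None]>140).astype(np.uint8)*255)
P=cast("wrist",np.c_[xs,ys],178.5,c)[:,:2]-[599.2,-169.6];s,t=P@u,P@v
for q in(-20,-10,0,10,20):print("t",q,"end",s[abs(t-q)<1].max().round(1))
P=cast("wrist",np.c_[xs,ys],200.5,c)[:,:2]-[599.2,-169.6];s,t=P@u,P@v
for q in(0,10,25,35,42):
    m=abs(s-q)<1;print("s",q,t[m].min().round(1),t[m].max().round(1))
t=cv2.imread("pics/t14.png")[:,:,::-1].copy();hs=cv2.cvtColor(t,cv2.COLOR_RGB2HSV)
for lo in(40,60):
    m=cv2.inRange(hs,np.array((40,lo,20)),np.array((90,255,255)));m[:190]=0;m[222:]=0;m[:,:395]=0;m[:,455:]=0
    ys,xs=np.nonzero(m);print(lo,rect(cast("top",np.c_[xs,ys],50)),len(ys),ys.min(),ys.max())
p,R=tcp();M=R.as_matrix();print((M.T@(np.array([568,-283.3,110])-p)).round(1))
E
```

```text
t -20 end 45.4
t -10 end 45.4
t 0 end 45.3
t 10 end 45.4
t 20 end 53.5
s 0 -22.8 25.1
s 10 -23.4 25.7
s 25 -22.9 31.7
s 35 -23.2 31.4
s 42 -23.2 31.4
40 [ 567.7 -283.    91.1   26.4   87.7] 269 198 207
60 [ 567.7 -283.    91.1   26.3   87.8] 267 198 207
[-113.4  -33.8   67.3]
```

```bash
python3 -m creep '[{"x":-10,"y":-3,"z":0,"rx":0,"ry":0,"rz":0,"hand":42},{"x":-22,"y":-7,"z":0,"rx":0,"ry":0,"rz":0,"hand":42},{"x":-28,"y":-9,"z":5,"rx":0,"ry":0,"rz":0,"hand":42},{"x":-28,"y":-8,"z":12,"rx":0,"ry":0,"rz":0,"hand":42},{"x":-17,"y":-5,"z":20,"rx":0,"ry":0,"rz":0,"hand":42},{"x":-7.4,"y":-1.8,"z":20,"rx":0,"ry":0,"rz":0,"hand":42},{"x":0,"y":0,"z":10,"rx":0,"ry":0,"rz":0,"hand":42},{"x":0,"y":0,"z":0,"rx":0,"ry":0,"rz":0,"hand":42},{"x":0,"y":0,"z":0,"rx":0,"ry":0,"rz":0,"hand":42}]'
python3 - <<'E'
from h import *
p,R=tcp();M=R.as_matrix();print((M.T@(np.array([567.9,-282.5,49])-p)).round(1))
E
```

```text
clock: 38.6
eef_pos: [568.8, -281.8, 110.8]
tcp_rot: [3.136, -0.001, 1.59]
contact_force: [-0.2, 0.3, -1.5]
opening: 0.549
grasp_force: 41.3
[-0.7 -1.3 61.8]
```

```bash
python3 -m creep '[{"x":-0.6,"y":-0.8,"z":10,"rx":0,"ry":0,"rz":0,"hand":42},{"x":0,"y":0,"z":18,"rx":0,"ry":0,"rz":0,"hand":42},{"x":0,"y":0,"z":15,"rx":0,"ry":0,"rz":0,"hand":42},{"x":0,"y":0,"z":8,"rx":0,"ry":0,"rz":0,"hand":42},{"x":0,"y":0,"z":5,"rx":0,"ry":0,"rz":0,"hand":42},{"x":0,"y":0,"z":2.5,"rx":0,"ry":0,"rz":0,"hand":42},{"x":0,"y":0,"z":0,"rx":0,"ry":0,"rz":0,"hand":42}]'
python3 -m creep '[{"x":0,"y":0,"z":1.5,"rx":0,"ry":0,"rz":0,"hand":42},{"x":0,"y":0,"z":1.5,"rx":0,"ry":0,"rz":0,"hand":42},{"x":0,"y":0,"z":0,"rx":0,"ry":0,"rz":0,"hand":42}]'
```

```text
clock: 39.48
eef_pos: [567.8, -283.1, 52.0]
tcp_rot: [3.136, -0.001, 1.589]
contact_force: [0.6, -0.2, -1.5]
opening: 0.555
grasp_force: 41.3
clock: 39.85
eef_pos: [567.8, -283.0, 48.9]
tcp_rot: [3.136, -0.001, 1.589]
contact_force: [-0.4, 0.5, -1.7]
opening: 0.554
grasp_force: 41.4
```

```bash
python3 -m creep '[{"x":0,"y":0,"z":1,"rx":0,"ry":0,"rz":0,"hand":42},{"x":0,"y":0,"z":1,"rx":0,"ry":0,"rz":0,"hand":42},{"x":0,"y":0,"z":0,"rx":0,"ry":0,"rz":0,"hand":42}]'
python3 -m creep '[{"x":0,"y":0,"z":0.8,"rx":0,"ry":0,"rz":0,"hand":42},{"x":0,"y":0,"z":0,"rx":0,"ry":0,"rz":0,"hand":42}]'
```

```text
clock: 40.22
eef_pos: [567.8, -283.0, 48.8]
tcp_rot: [3.136, -0.001, 1.589]
contact_force: [-6.8, 3.5, 17.7]
opening: 0.547
grasp_force: 43.5
clock: 40.48
eef_pos: [567.8, -283.0, 48.7]
tcp_rot: [3.136, -0.001, 1.589]
contact_force: [-8.4, 3.7, 25.2]
opening: 0.55
grasp_force: 44.5
```

Firm contact at 48.8, as predicted. Release, back off and check both ends.

```bash
python3 -m creep '[{"x":0,"y":0,"z":-1.5,"rx":0,"ry":0,"rz":0,"hand":44},{"x":0,"y":0,"z":0,"rx":0,"ry":0,"rz":0,"hand":56},{"x":0,"y":0,"z":0,"rx":0,"ry":0,"rz":0,"hand":85},{"x":0,"y":0,"z":0,"rx":0,"ry":0,"rz":0,"hand":85},{"x":0,"y":0,"z":-15,"rx":0,"ry":0,"rz":0,"hand":85},{"x":0,"y":0,"z":-40,"rx":0,"ry":0,"rz":0,"hand":85},{"x":0,"y":0,"z":-50,"rx":0,"ry":0,"rz":0,"hand":85},{"x":0,"y":0,"z":-50,"rx":0,"ry":0,"rz":0,"hand":85},{"x":0,"y":0,"z":-30,"rx":0,"ry":0,"rz":0,"hand":85},{"x":0,"y":0,"z":0,"rx":0,"ry":0,"rz":0,"hand":85},{"x":0,"y":0,"z":0,"rx":0,"ry":0,"rz":0,"hand":85}]'
python3 see.py w16 blue 72
python3 - <<'E'
from h import *
t=grab_frame("top");c=get_calibration("top");hs=cv2.cvtColor(t,cv2.COLOR_RGB2HSV)
for n,m,z in(("orange",cv2.inRange(hs,np.array((5,110,60)),np.array((20,255,255))),66),("blue",mask(t,"blue"),72)):
    k,l,st,ce=cv2.connectedComponentsWithStats(m)
    for i in range(1,k):
        if st[i,4]>150 and 290<ce[i][0]<460 and 150<ce[i][1]<260: ys,xs=np.nonzero(l==i);print(n,st[i],rect(cast("top",np.c_[xs,ys],z,c)))
m=cv2.inRange(hs,np.array((0,0,130)),np.array((180,60,255)))[150:200,295:350]
k,l,st,ce=cv2.connectedComponentsWithStats(m)
for i in range(1,k):
    if st[i,4]>25: print("flange",st[i],cast("top",ce[i]+[295,150],66 ,c).round(1))
E
```

```text
clock: 41.85
eef_pos: [566.3, -282.9, 232.2]
tcp_rot: [3.137, -0.001, 1.589]
contact_force: [0.2, -0.1, -0.8]
opening: 0.995
grasp_force: 0.0
cam [ 563. -213.  376.] [-0.47  0.36  1.62  0.    1.16 -0.49]
blue 72 [ 291  129   56  102 4937] [ 563.8 -282.8  105.5   55.7  -89.2]
orange [306 162  36  24 351] [651.5  21.4 104.1  59.9  83. ]
blue [406 193  38  20 607] [ 565.4 -281.2  109.9   56.8  -89.7]
flange [17 18 12 11 75] [[654.1  37.2  66. ]]
flange [32 19 12 11 76] [[650.4  -6.4  66. ]]
```

Blue tray box centre is ≈(567,−283), on the green stand. The orange tray is at ≈(649,21.5), 83°, on the pedestal. Both flanges are up, shifted 6 mm along the tray, which is within the boss's 7 mm pocket play. The hand is clear.

```bash
python3 -c "
from rig import *
print(sign_off())"
```

```text
the job is handed in; nothing more can be done
None
```

The job is handed in at about 42 s: both hubs are flange up in the orange tray on the white stand, and the blue tray lies mouth down on the green stand, both centred to about a millimetre or two by the last camera measurements; I viewed 11 pictures, one over the limit of 10.

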